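Make up an intercom frame: press the modules home, lock them, stow the wall anchors

ROBOT

A 6-joint arm with a two-finger parallel gripper is mounted at the origin on the work surface. World frame = base frame: x ahead of the robot, y to its left, z up, the work surface at z = 0. Lengths are in m, angles in rad, forces in N, time in s.
With the tool pointing down it reaches from about 0.425 to 1.125 m from the base axis. Payload 14.9 kg.
Tool frame: the origin (TCP) lies on the mounting face of the last link; the fingertips stand 191 mm ahead of it and the grasp point (between the pads) lies 172 mm ahead of it (env.nose_length is the distance from the TCP to the fingertips, in m); x points along the fingers, y is the direction in which the jaws open and shut, and the axes are right-handed (so a half turn about x gives the same grasp; the last joint's range is limited). The gripper opens to 91 mm and grips with 3 to 60 N. Pads are 32 mm wide; open, the fingers measure 118 mm over their backs; the gripper's body (76 mm by 178 mm) begins 60 mm behind the grasp point.
Start: joints at [1.296, 0.379, 1.734, -0, 1.028, -0.033], TCP at [0.168, 0.68, 0.405] pointing down, gripper open.
Joint ranges: [-2.77, 2.77], [-0.74, 2.19], [0, 2.66], [-1.06, 4.2], [0.31, 2.87], [-3.08, 3.08]. Speed limits (rad/s): [1.89, 1.89, 2.39, 3.14, 3.14, 3.14].

INTERFACE

Orientations are given as [roll, pitch, yaw] about the fixed x, y, z axes, in that order (R = Rz(yaw) Ry(pitch) Rx(roll)).
In Python, from rig import env gives the robot as it stands.
- The arm moves only by the tool play_rows, never from a script. Its argument "targets" is a list that holds one entry, the list of rows, each a list of 7 numbers: the shift along the tool's x, y, z in mm, then the turn, a rotation vector about the tool's x, y, z in rad, then the gripper command: -1 is shut, 1 is fully open, values between are in proportion. A call has 1 to 8 rows; each row is the pose to reach, as a shift and turn from the pose commanded when the call began, along the tool's axes at that moment; what a row does not reach only later rows make up. A row lasts 1/12 s, in which the tool goes at most 41.7 mm and 7.16 degrees, less where a joint would pass 70% of its speed; a pose out of reach is approached as far as the arm can. A call with a gripper value outside its range is refused whole. The fingers move at their own pace and stop on an object; "grip_force" is the grip in N (left out, the last holds). Time passes only in rows, so rows that repeat a pose let the fingers close. It gives the time, the measured TCP pose, the force and the opening at its end, in the units of the state.
- env.read_state(): the state, without advancing time (a new reading comes with each control period).
- env.read_camera(name): name is "side" or "top" or "wrist"; returns the picture (400x640x3 uint8, red, green, blue); there is no depth.
- env.get_calibration(name): a dict with "fovy" (degrees; the focal length in pixels is half the picture's height over the tangent of half this angle, whatever the lens; pixels are square), "cx", "cy" (the principal point, pixels), "cam_to_world" (4x4, takes a point from camera to world coordinates). Camera axes: x right, y down, z forward; pixel columns grow to the right and rows downward; lengths in m; the calibration is good to about 2 mm. A picture is of the moment at which its call begins: read the wrist's pose just before it. get_calibration takes no time and is no camera call; for the wrist camera it gives the pose at the moment of the call.
- env.job_done(): hands the job in, once; it reports no verdict.
The state is a dict: "clock": time; "joint_pos": joint angles; "qd": joint speeds; "effort": joint torques, N m; "tcp_pos": TCP position; "ee_rot": TCP orientation; "ft_force": force on the tool from outside, world axes, zero at the start; "wrist_torque": the same for the moment, N m; "finger_gap": opening from 0.0 (shut) to 1.0 (fully open).
Only numpy, scipy, OpenCV 4.12 (cv2) and the standard library are available. Lean on these libraries where they do the work, as an engineer would, in place of code of your own. Each camera call takes 0.05 s, during which the arm holds its last target.

TASK

Make the intercom frame ready for the wall: press the speaker module into the long recess and every button module into a square recess, each pushed down until its face is flush with the frame, and only when all of them are flush push the locking slide all the way across to its locked end. Also lay every loose white wall anchor in the frame's small pockets, one to a pocket. Leave the padlock, jar, coaster, hammer and nail tray where they are.

Things in the scene. Friction and masses are not known exactly. Their poses are not given: they have to be found in the camera images.
- frame: Intercom mounting frame: grey metal block lying face up, fixed, 88 (x) x 266 (y) x 30 (z) mm; origin at the centre of its underside. Far (+x) part: a row along y of four module recesses, the long one at +y, then three square ones. Near (-x) part: a row of four anchor pockets. At its -y end: the locking slide.
- speaker_recess (a point): Centre of the mouth, at top-face level, of the long recess, 44 (x) x 64 (y) mm; axes as the frame. In each recess a steel seat lies 12 mm below the mouth: a module set in stands 12 mm proud. The seat is stiff (6 N of friction; a module's weight does not move it), goes down 12 mm when pressed and stays; the module is then flush.
- recess_a (a point): Centre of the mouth, at top-face level, of a square recess, 44 x 44 mm, next to the long one; same stiff seat as the long recess. Frame's axes.
- recess_b (a point): Centre of the mouth, at top-face level, of a square recess, 44 x 44 mm, the middle of the squares; same stiff seat as the long recess. Frame's axes.
- recess_c (a point): Centre of the mouth, at top-face level, of a square recess, 44 x 44 mm, nearest the locking slide; same stiff seat as the long recess. Frame's axes.
- pocket0 (a point): Centre of the mouth, at top-face level, of an anchor pocket: 18 (frame x) x 50 (frame y) mm, 14 mm deep; pocket 0 of 4 counted from the slide end. Frame's axes.
- pocket1 (a point): Centre of the mouth, at top-face level, of an anchor pocket: 18 (frame x) x 50 (frame y) mm, 14 mm deep; pocket 1 of 4 counted from the slide end. Frame's axes.
- pocket2 (a point): Centre of the mouth, at top-face level, of an anchor pocket: 18 (frame x) x 50 (frame y) mm, 14 mm deep; pocket 2 of 4 counted from the slide end. Frame's axes.
- pocket3 (a point): Centre of the mouth, at top-face level, of an anchor pocket: 18 (frame x) x 50 (frame y) mm, 14 mm deep; pocket 3 of 4 counted from the slide end. Frame's axes.
- lock (a joint): Locking slide at the frame's -y end: 0 = fully open (towards the frame's -x), 0.040 m = fully locked (towards frame +x, end stop). Slides with about 3 N of friction and stays where left.
- lock_knob (a point): Centre of the top of the locking slide's black knob, a block 16 (frame x) x 20 (frame y) mm that stands from 5 to 25 mm above the frame's top face. Moves with the slide.
- speaker: Speaker module with slotted grille: block 40 (its x) x 60 (its y) x 24 mm high, aluminium face up, 90 g; origin at the centre of its underside. Fits either way round.
- button_a: Button module with one round steel button in its face: square block 40 x 40 x 24 mm high, aluminium face up, 60 g; origin at the centre of its underside. Fits any square recess in any quarter turn. May be absent.
- button_b: Button module with one round steel button in its face: square block 40 x 40 x 24 mm high, aluminium face up, 60 g; origin at the centre of its underside. Fits any square recess in any quarter turn. May be absent.
- button_c: Button module with one round steel button in its face: square block 40 x 40 x 24 mm high, aluminium face up, 60 g; origin at the centre of its underside. Fits any square recess in any quarter turn. May be absent.
- anchor0: White plastic wall anchor lying on the bench: ribbed bar 42 long (its x) x 12 x 12 mm, 12 g, does not roll; origin at the centre of its underside. Fits any pocket, lying along it, either way round; lying in it its top is 2 mm below the frame's top. May be absent.
- anchor1: White plastic wall anchor lying on the bench: ribbed bar 42 long (its x) x 12 x 12 mm, 12 g, does not roll; origin at the centre of its underside. Fits any pocket, lying along it, either way round; lying in it its top is 2 mm below the frame's top. May be absent.
- anchor2: White plastic wall anchor lying on the bench: ribbed bar 42 long (its x) x 12 x 12 mm, 12 g, does not roll; origin at the centre of its underside. Fits any pocket, lying along it, either way round; lying in it its top is 2 mm below the frame's top. May be absent.
- anchor3: White plastic wall anchor lying on the bench: ribbed bar 42 long (its x) x 12 x 12 mm, 12 g, does not roll; origin at the centre of its underside. Fits any pocket, lying along it, either way round; lying in it its top is 2 mm below the frame's top. May be absent.
- padlock: small brass padlock lying flat, 50 x 22 x 14 mm; origin at its underside. Bystander.
- jar: white plastic jar of wall anchors, closed, 64 mm across, 75 mm high; origin at its underside. Bystander.
- coaster: round white ceramic coaster, 90 mm across, 8 mm thick; origin at its underside. Bystander.
- hammer: small aluminium hammer, 240 mm long, lying beyond the frame; origin near its middle. Bystander.
- nail_tray: red plastic tray of steel nails, 100 x 160 x 30 mm; origin at its underside. Bystander.
Mind the look-alikes: they are no part of the job. What is shaped like the anchor1 but yellow is not meant. What is shaped like the button_a but pink is not meant.

How it is judged:
On the way, in this order (a step that is already met when the one before it is completed fails the run):
1. every module present is pressed flush into a recess of its own shape (x of speaker in the frame of speaker_recess between -0.005 and 0.005 m and y of speaker in the frame of speaker_recess between -0.005 and 0.005 m and z of speaker in the frame of speaker_recess below -0.0213 m and angle between speaker's own z axis and vertical below 0.1 rad and ((x of button_a in the frame of recess_a between -0.005 and 0.005 m and y of button_a in the frame of recess_a between -0.005 and 0.005 m and z of button_a in the frame of recess_a below -0.0213 m and angle between button_a's own z axis and vertical below 0.1 rad) or (x of button_a in the frame of recess_b between -0.005 and 0.005 m and y of button_a in the frame of recess_b between -0.005 and 0.005 m and z of button_a in the frame of recess_b below -0.0213 m and angle between button_a's own z axis and vertical below 0.1 rad) or (x of button_a in the frame of recess_c between -0.005 and 0.005 m and y of button_a in the frame of recess_c between -0.005 and 0.005 m and z of button_a in the frame of recess_c below -0.0213 m and angle between button_a's own z axis and vertical below 0.1 rad)) and ((x of button_b in the frame of recess_a between -0.005 and 0.005 m and y of button_b in the frame of recess_a between -0.005 and 0.005 m and z of button_b in the frame of recess_a below -0.0213 m and angle between button_b's own z axis and vertical below 0.1 rad) or (x of button_b in the frame of recess_b between -0.005 and 0.005 m and y of button_b in the frame of recess_b between -0.005 and 0.005 m and z of button_b in the frame of recess_b below -0.0213 m and angle between button_b's own z axis and vertical below 0.1 rad) or (x of button_b in the frame of recess_c between -0.005 and 0.005 m and y of button_b in the frame of recess_c between -0.005 and 0.005 m and z of button_b in the frame of recess_c below -0.0213 m and angle between button_b's own z axis and vertical below 0.1 rad)) and ((x of button_c in the frame of recess_a between -0.005 and 0.005 m and y of button_c in the frame of recess_a between -0.005 and 0.005 m and z of button_c in the frame of recess_a below -0.0213 m and angle between button_c's own z axis and vertical below 0.1 rad) or (x of button_c in the frame of recess_b between -0.005 and 0.005 m and y of button_c in the frame of recess_b between -0.005 and 0.005 m and z of button_c in the frame of recess_b below -0.0213 m and angle between button_c's own z axis and vertical below 0.1 rad) or (x of button_c in the frame of recess_c between -0.005 and 0.005 m and y of button_c in the frame of recess_c between -0.005 and 0.005 m and z of button_c in the frame of recess_c below -0.0213 m and angle between button_c's own z axis and vertical below 0.1 rad))), for 0.2 s.
2. the locking slide is then pushed across to its locked end (value of joint lock above 0.034 m), for 0.2 s.
At the end, for the whole second after the job is handed in: Every module is face up in a recess of its own shape, within 5 mm of its centre, at most 2.7 mm proud; the locking slide is at 34 mm or more of 40; every anchor is in its own pocket, within 6 mm across and 8 mm along, underside 10 mm or more below the frame's top; all at rest (all of step 1 and ((x of anchor0 in the frame of pocket0 between -0.006 and 0.006 m and y of anchor0 in the frame of pocket0 between -0.008 and 0.008 m and z of anchor0 in the frame of pocket0 below -0.01 m) or (x of anchor0 in the frame of pocket1 between -0.006 and 0.006 m and y of anchor0 in the frame of pocket1 between -0.008 and 0.008 m and z of anchor0 in the frame of pocket1 below -0.01 m) or (x of anchor0 in the frame of pocket2 between -0.006 and 0.006 m and y of anchor0 in the frame of pocket2 between -0.008 and 0.008 m and z of anchor0 in the frame of pocket2 below -0.01 m) or (x of anchor0 in the frame of pocket3 between -0.006 and 0.006 m and y of anchor0 in the frame of pocket3 between -0.008 and 0.008 m and z of anchor0 in the frame of pocket3 below -0.01 m)) and ((x of anchor1 in the frame of pocket0 between -0.006 and 0.006 m and y of anchor1 in the frame of pocket0 between -0.008 and 0.008 m and z of anchor1 in the frame of pocket0 below -0.01 m) or (x of anchor1 in the frame of pocket1 between -0.006 and 0.006 m and y of anchor1 in the frame of pocket1 between -0.008 and 0.008 m and z of anchor1 in the frame of pocket1 below -0.01 m) or (x of anchor1 in the frame of pocket2 between -0.006 and 0.006 m and y of anchor1 in the frame of pocket2 between -0.008 and 0.008 m and z of anchor1 in the frame of pocket2 below -0.01 m) or (x of anchor1 in the frame of pocket3 between -0.006 and 0.006 m and y of anchor1 in the frame of pocket3 between -0.008 and 0.008 m and z of anchor1 in the frame of pocket3 below -0.01 m)) and ((x of anchor2 in the frame of pocket0 between -0.006 and 0.006 m and y of anchor2 in the frame of pocket0 between -0.008 and 0.008 m and z of anchor2 in the frame of pocket0 below -0.01 m) or (x of anchor2 in the frame of pocket1 between -0.006 and 0.006 m and y of anchor2 in the frame of pocket1 between -0.008 and 0.008 m and z of anchor2 in the frame of pocket1 below -0.01 m) or (x of anchor2 in the frame of pocket2 between -0.006 and 0.006 m and y of anchor2 in the frame of pocket2 between -0.008 and 0.008 m and z of anchor2 in the frame of pocket2 below -0.01 m) or (x of anchor2 in the frame of pocket3 between -0.006 and 0.006 m and y of anchor2 in the frame of pocket3 between -0.008 and 0.008 m and z of anchor2 in the frame of pocket3 below -0.01 m)) and ((x of anchor3 in the frame of pocket0 between -0.006 and 0.006 m and y of anchor3 in the frame of pocket0 between -0.008 and 0.008 m and z of anchor3 in the frame of pocket0 below -0.01 m) or (x of anchor3 in the frame of pocket1 between -0.006 and 0.006 m and y of anchor3 in the frame of pocket1 between -0.008 and 0.008 m and z of anchor3 in the frame of pocket1 below -0.01 m) or (x of anchor3 in the frame of pocket2 between -0.006 and 0.006 m and y of anchor3 in the frame of pocket2 between -0.008 and 0.008 m and z of anchor3 in the frame of pocket2 below -0.01 m) or (x of anchor3 in the frame of pocket3 between -0.006 and 0.006 m and y of anchor3 in the frame of pocket3 between -0.008 and 0.008 m and z of anchor3 in the frame of pocket3 below -0.01 m)) and linear speed of each of speaker, button_a, button_b, button_c, anchor0, anchor1, anchor2, anchor3 below 0.02 m/s and value of joint lock above 0.034 m); the robot touches nothing.
It fails at once if the padlock is moved by more than 3 cm (distance of padlock from where it was at the start of the episode above 0.03 m).
It fails at once if the jar is moved by more than 3 cm (distance of jar from where it was at the start of the episode above 0.03 m).
It fails at once if the coaster is moved by more than 3 cm (distance of coaster from where it was at the start of the episode above 0.03 m).
It fails at once if the hammer is moved by more than 3 cm (distance of hammer from where it was at the start of the episode above 0.03 m).
It fails at once if the nail tray is moved by more than 3 cm (distance of nail_tray from where it was at the start of the episode above 0.03 m).
Of button_a, button_b, button_c only 2 to 3 are there at a start; the rules pass over those that are not, and their reading is None.
Of anchor0, anchor1, anchor2, anchor3 only 3 to 4 are there at a start; the rules pass over those that are not, and their reading is None.
At some moment in a run one of speaker, button_a, button_b, button_c, anchor0, anchor1, anchor2, anchor3 may be knocked a few centimetres aside while the robot is not near it.
It also fails if it takes over 210 s, if anything falls off the work surface, if the arm or the gripper's body presses on something with over 40 N, if the wrist force passes 120 N, or if a joint passes its speed limit or range.

## Working session

There is one attempt and no reset: what is moved stays moved. The work goes in short steps, Python scripts to look and compute and a tool call to move; the robot and the scene stay as the last step left them, time stands still between calls to the robot, and variables do not carry over. Pictures are saved under pics/ and viewed, and the job is handed in when it is done.

Besides the shell and the picture viewer there is one more tool, called after "Call:" as a command line: name --argument value ..., lists and objects as JSON in quotes. play_rows: Moves the arm, as the interface text tells. Its arguments: {"type":"object","properties":{"targets":{"type":"array"},"grip_force":{"type":"number"}},"required":["targets"]}

```bash
ls; mkdir -p pics
python3 - <<'E'
from rig import env
import cv2
s=env.read_state(); print(s)
for n in ("side","top","wrist"):
    im=env.read_camera(n); cv2.imwrite(f"pics/{n}0.png",im[:,:,::-1]); c=env.get_calibration(n); print(n,c)
E
```

```text
pics
{'clock': 0.0, 'joint_pos': array([ 1.29572115e+00,  3.79407015e-01,  1.73480981e+00, -1.42161227e-05,
        1.02845458e+00, -3.33157492e-02]), 'qd': array([ 0.00080464,  0.00017182,  0.00050534, -0.00154528, -0.00156863,
        0.00129244]), 'effort': array([ 1.53290068e-03, -7.63743067e+01, -4.34372807e+01,  6.51049381e-02,
        4.23988898e-02, -8.63640798e-05]), 'tcp_pos': array([0.16755127, 0.67944804, 0.40407484]), 'ee_rot': array([-1.59283266,  1.5697175 , -1.83458474]), 'ft_force': array([-0.3407912 ,  0.51734357,  0.12811208]), 'wrist_torque': array([-0.00751179, -0.03933278, -0.01125826]), 'finger_gap': 0.999798317162203}
side {'fovy': 43.32672184177605, 'cx': 316.70190758078, 'cy': 198.02651285932825, 'cam_to_world': array([[ 0.9900453 , -0.07718686,  0.11769665,  0.44722584],
       [-0.13910916, -0.66389405,  0.73477434, -0.67848062],
       [ 0.02142318, -0.74383256, -0.66802258,  0.74950106],
       [ 0.        ,  0.        ,  0.        ,  1.        ]])}
top {'fovy': 57.67316581270426, 'cx': 318.2048655011225, 'cy': 200.50088688857312, 'cam_to_world': array([[-0.01298129, -0.99144164,  0.12990369,  0.45597634],
       [-0.99989923,  0.01212442, -0.00738488,  0.10065976],
       [ 0.00574667, -0.12998647, -0.99149911,  0.90839552],
       [ 0.        ,  0.        ,  0.        ,  1.        ]])}
wrist {'fovy': 64.64148677911179, 'cx': 312.9128568239386, 'cy': 202.70653607657218, 'cam_to_world': array([[ 2.39486166e-01,  9.28823767e-01,  2.82723868e-01,
         8.70072390e-02],
       [ 9.70899300e-01, -2.28818945e-01, -7.06854940e-02,
         7.00098527e-01],
       [-9.61789779e-04,  2.91424603e-01, -9.56593318e-01,
         3.84370795e-01],
       [ 0.00000000e+00,  0.00000000e+00,  0.00000000e+00,
         1.00000000e+00]])}
```

View pics/top0.png

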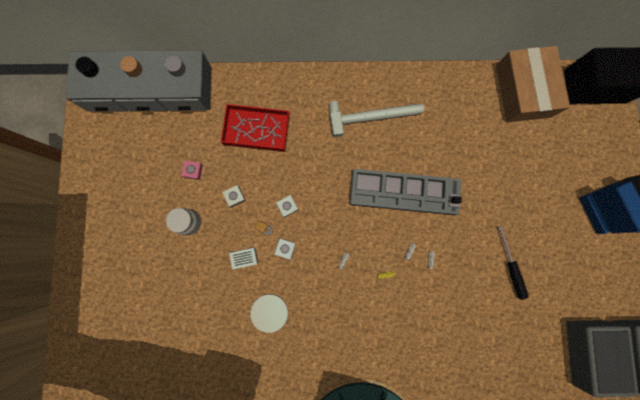

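View pics/side0.png

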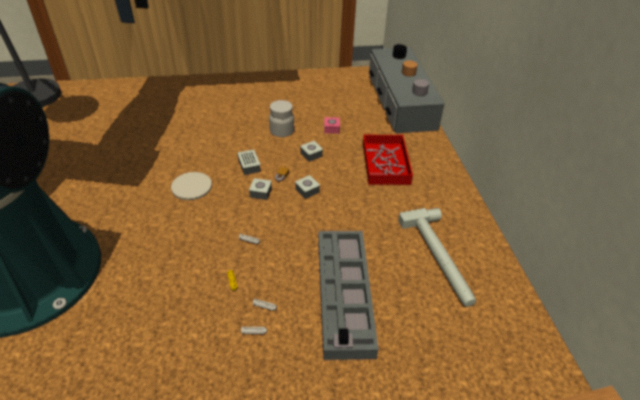

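View pics/wrist0.png

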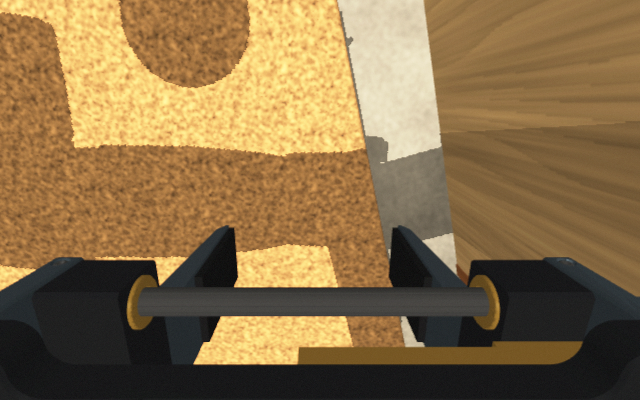

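```bash
cat > h.py <<'E'
import numpy as np, cv2
from scipy.spatial.transform import Rotation as R
def cam(env,n):
    c=env.get_calibration(n); f=200/np.tan(np.radians(c['fovy'])/2); return f,c['cx'],c['cy'],np.array(c['cam_to_world'])
def ray(C,uv,z):
    f,cx,cy,T=C; d=T[:3,:3]@np.array([(uv[0]-cx)/f,(uv[1]-cy)/f,1.]); o=T[:3,3]; return o+d*(z-o[2])/d[2]
def proj(C,p):
    f,cx,cy,T=C; q=T[:3,:3].T@(np.array(p)-T[:3,3]); return np.array([cx+f*q[0]/q[2],cy+f*q[1]/q[2]])
def Rt(s): return R.from_euler('xyz',s['ee_rot'])
def move(s,pos,yawtool=None):
    """shift in tool axes(mm), turn rotvec for target TCP pos and jaw (tool y) direction angle, tool down"""
    r=Rt(s); M=r.as_matrix(); sh=M.T@(np.array(pos)-s['tcp_pos'])*1000
    out=[sh.round(1)]
    if yawtool is not None:
        x=np.array([0,0,-1.]); 
        a=yawtool; cands=[]
        for k in (0,np.pi):
            y=np.array([np.cos(a+k),np.sin(a+k),0]); W=np.c_[x,y,np.cross(x,y)]
            rv=R.from_matrix(M.T@W).as_rotvec(); cands.append(rv)
        cands.sort(key=np.linalg.norm); out+= [c.round(3) for c in cands]
    return out
E
python3 - <<'E'
import cv2
im=cv2.imread('pics/top0.png')
a=cv2.resize(im[150:340,160:310],None,fx=4,fy=4,interpolation=cv2.INTER_CUBIC)[:600]
b=cv2.resize(im[160:310,310:500],None,fx=4,fy=4,interpolation=cv2.INTER_CUBIC)
cv2.imwrite('pics/a.png',a);cv2.imwrite('pics/b.png',b)
E
```

```text
(no output)
```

View pics/a.png

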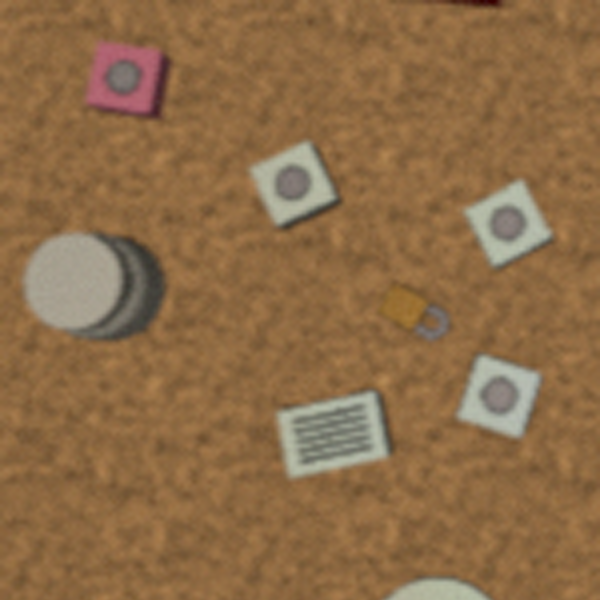

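View pics/b.png

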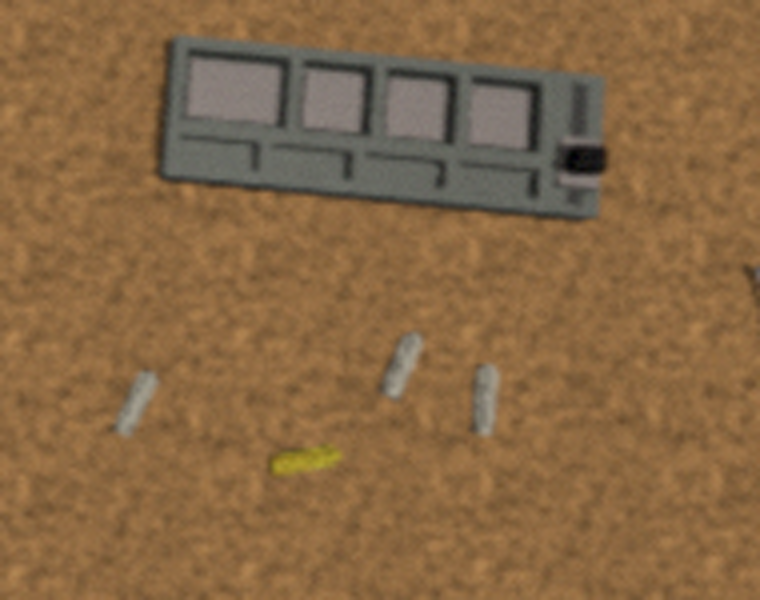

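Candidates in the top view:
- **Speaker:** (243,259), with slotted grille.
- **Buttons:** (233,196), (287,206) and (285,249). The pink look-alike at (191,170) is excluded.
- **White anchors:** (344,260), (410,251) and (432,260). The yellow one at (386,275) is excluded.
- **Padlock:** (268,230), between the modules.

The crops confirm these choices. No fourth anchor is visible.

```bash
cat >> h.py <<'E'
def blobs(im,C,lo,hi,z,amin,amax,roi=None):
    hsv=cv2.cvtColor(im,cv2.COLOR_RGB2HSV); m=cv2.inRange(hsv,np.array(lo),np.array(hi))
    if roi: k=np.zeros_like(m); x0,y0,x1,y1=roi; k[y0:y1,x0:x1]=1; m=m*k
    m=cv2.morphologyEx(m,cv2.MORPH_CLOSE,np.ones((3,3),np.uint8))
    out=[]
    for c in cv2.findContours(m,cv2.RETR_EXTERNAL,cv2.CHAIN_APPROX_NONE)[0]:
        if not amin<cv2.contourArea(c)<amax: continue
        P=np.array([ray(C,p[0],z)[:2] for p in c],np.float32)*1000
        r=cv2.minAreaRect(P); b=cv2.boxPoints(r); e=max([(b[1]-b[0]),(b[2]-b[1])],key=np.linalg.norm)
        out.append((np.round(np.array(r[0]),1),np.round(sorted(r[1]),1),round(float(np.arctan2(e[1],e[0])%np.pi),3),np.round(c[:,0].mean(0)),cv2.contourArea(c)))
    return out,m
E
python3 - <<'E'
from h import *; from rig import env
C=cam(env,'top'); im=cv2.imread('pics/top0.png')[:,:,::-1].copy()
hsv=cv2.cvtColor(im,cv2.COLOR_RGB2HSV)
for n,(u,v) in dict(spk=(230,256),b=(291,243),anch=(411,251),bg=(300,300),frame=(370,200),coaster=(270,313)).items(): print(n,hsv[v,u])
bl,m=blobs(im,C,[0,0,110],[180,60,255],0.02,30,500,(170,150,460,300))
for b in bl: print(*b)
bl,m=blobs(im,C,[0,0,30],[180,70,140],0.03,2000,8000,(320,150,490,230))
for b in bl: print(*b)
for uv in [(354,170),(460.5,178.5),(351,204.5),(459.5,214)]: print(ray(C,uv,.03))
s=env.read_state(); print(Rt(s).as_matrix().round(3))
T=env.get_calibration('wrist')['cam_to_world']; M=Rt(s).as_matrix()
print('cam in tool',(M.T@(T[:3,3]-s['tcp_pos'])).round(4)); print((M.T@T[:3,:3]).round(3))
E
```

```text
spk [ 24  44 170]
b [ 42  14 180]
anch [ 21  31 162]
bg [ 15 144 135]
frame [ 30  17 104]
coaster [ 35  33 183]
[343.2 214.1] [11.6 57.1] 1.557 [269. 297.] 79.0
[426.2  35.1] [10.8 38.7] 2.652 [343. 260.] 53.5
[ 425.1 -177. ] [ 9.7 36.3] 3.087 [431. 260.] 55.0
[434.5 278.3] [40.6 61.2] 1.776 [243. 258.] 391.5
[ 446.2 -126.6] [11.6 39.3] 2.716 [410. 251.] 54.5
[456.3 177.6] [41.  42.3] 1.242 [284. 248.] 267.0
[526.3 427.6] [58.7 60. ] 0.031 [182. 221.] 427.0
[560.1 172.2] [40.9 41.8] 0.497 [287. 206.] 248.5
[587.4 304.1] [40.5 40.6] 0.464 [233. 195.] 243.0
[ 597.8 -193.7] [34.8 35.3] 3.09 [434. 189.] 179.5
[ 603.3 -141. ] [35.2 37.3] 1.559 [413. 186.] 174.0
[609.1 -92.2] [34.9 35.5] 3.104 [393. 185.] 172.5
[613.3 -30.3] [43.1 54.8] 1.544 [368. 183.] 304.5
[656.6 411. ] [17.4 18. ] 0.031 [190. 169.] 38.5
[ 591.2 -119.5] [ 89.9 268. ] 1.46 [408. 192.] 3747.5
[0.64587899 0.00481374 0.03      ]
[ 0.62144464 -0.25719532  0.03      ]
[0.5602573  0.01433911 0.03      ]
[ 0.53374336 -0.24913734  0.03      ]
[[-0.     0.239  0.971]
 [-0.001  0.971 -0.239]
 [-1.    -0.001 -0.   ]]
cam in tool [ 0.0199  0.0007 -0.0832]
[[ 0.    -0.291  0.957]
 [ 1.    -0.    -0.   ]
 [ 0.     0.957  0.291]]
```

Run:
```python
from h import *; from rig import env
s=env.read_state()
print(move(s,[.4345,.278,.31],0.205))
```

```text
[array([  94.5, -325.9,  355.3]), array([1.124e+00, 0.000e+00, 1.000e-03]), array([-2.018e+00, -1.000e-03,  0.000e+00])]
```

Call:
play_rows --targets '[[[94.5,-326,355,1.124,0,0,1],[94.5,-326,355,1.124,0,0,1],[94.5,-326,355,1.124,0,0,1],[94.5,-326,355,1.124,0,0,1],[94.5,-326,355,1.124,0,0,1],[94.5,-326,355,1.124,0,0,1],[94.5,-326,355,1.124,0,0,1],[94.5,-326,355,1.124,0,0,1]]]' --grip_force 20

```text
clock: 0.82
tcp_pos: [0.3491, 0.4053, 0.3403]
ee_rot: [1.793, 1.571, 0.545]
ft_force: [0.8, -0.1, -0.7]
finger_gap: 0.999
```

Run:
```python
from h import *; from rig import env
s=env.read_state(); print(s['clock'],s['tcp_pos'],s['qd'])
print(move(s,[.4345,.278,.31],0.205))
```

```text
0.8167 [0.34912469 0.40532371 0.34029148] [-0.87761477 -0.07182662  0.31745037 -0.0024707  -0.2493848   0.61633405]
[array([ 30.3,  40.5, 147.8]), array([ 0.118, -0.   , -0.   ]), array([-3.024,  0.   , -0.   ])]
```

Call:
play_rows --targets '[[[26,34,125,0.08,0,0,1],[26,34,125,0.08,0,0,1],[26,34,125,0.08,0,0,1],[26,34,125,0.08,0,0,1],[26,34,125,0.08,0,0,1]]]'

```text
clock: 1.23
tcp_pos: [0.422, 0.298, 0.314]
ee_rot: [-1.194, 1.57, -2.519]
ft_force: [0.2, 0.4, -0.7]
finger_gap: 0.999
```

```bash
cat >> h.py <<'E'
def snap(env,name,n='wrist'):
    s=env.read_state(); C=cam(env,n); im=env.read_camera(n); cv2.imwrite(f'pics/{name}.png',im[:,:,::-1]); return s,C,im
E
python3 - <<'E'
from h import *; from rig import env
s,C,im=snap(env,'w1'); print(s['clock'],s['tcp_pos'],s['qd'].round(3))
print(move(s,[.4345,.278,.31],0.205))
E
```

```text
1.2333 [0.42204615 0.29800787 0.31404653] [ 0.062 -0.01  -0.012  0.008  0.011  0.043]
[array([ 4. ,  7.2, 22.4]), array([0.041, 0.   , 0.001]), array([-3.101e+00, -2.000e-03,  1.000e-03])]
```

View pics/w1.png

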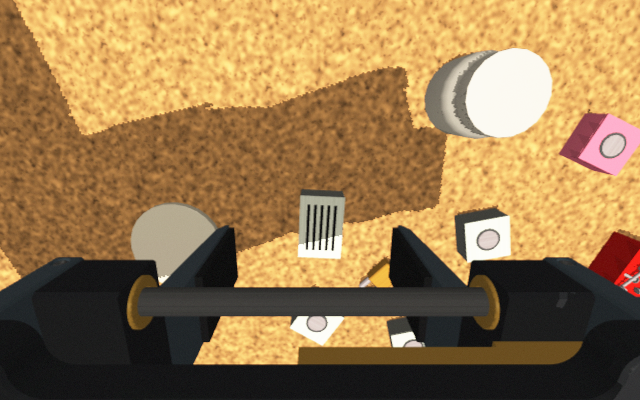

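The wrist view shows the speaker at about (322,225), half in shadow, with the coaster to its left and the padlock at (375,275).

Run:
```python
from h import *; from rig import env
im=cv2.imread('pics/w1.png')[:,:,::-1].copy()
hsv=cv2.cvtColor(im,cv2.COLOR_RGB2HSV)
for v in range(185,265,5): print(v,hsv[v,303],hsv[v,340])
C=cam(env,'wrist')
bl,m=blobs(im,C,[0,0,100],[180,80,255],0.024,800,8000,(280,180,360,270))
for b in bl: print(*b)
```

```text
185 [ 16 156 136] [ 16 161 146]
190 [38 16 64] [ 16 145 132]
195 [ 32  30 135] [25 25 62]
200 [ 30  29 182] [ 30  32 177]
205 [ 32  28 181] [ 31  30 180]
210 [ 31  34 182] [ 33  31 181]
215 [ 30  30 179] [ 30  31 181]
220 [ 30  29 178] [ 30  29 178]
225 [ 27  31 179] [ 31  30 179]
230 [ 31  32 178] [ 30  28 179]
235 [ 33  30 178] [ 34   8 252]
240 [ 29  30 178] [ 30   5 254]
245 [ 30   6 253] [ 30   5 254]
250 [ 30   5 254] [ 30   9 253]
255 [ 30   5 254] [ 24  28 252]
260 [ 20 133 249] [ 16 152 222]
[433.8 279. ] [40.4 61.1] 1.772 [320. 226.] 2625.5
```

Run:
```python
from h import *; from rig import env
s=env.read_state(); print(move(s,[.4338,.279,.205],0.201))
```

```text
[array([109.4,   7.1,  22.7]), array([0.046, 0.   , 0.001]), array([-3.096e+00, -1.000e-03,  0.000e+00])]
```

Call:
play_rows --targets '[[[10,7.1,22.7,0.046,0,0,0.4],[40,7.1,22.7,0.046,0,0,0.4],[75,7.1,22.7,0.046,0,0,0.4],[109.4,7.1,22.7,0.046,0,0,0.4],[109.4,7.1,22.7,0.046,0,0,0.4],[109.4,7.1,22.7,0.046,0,0,-1],[109.4,7.1,22.7,0.046,0,0,-1],[109.4,7.1,22.7,0.046,0,0,-1]]]' --grip_force 25

```text
clock: 1.95
tcp_pos: [0.4341, 0.2806, 0.2074]
ee_rot: [1.894, 1.568, 0.527]
ft_force: [-0.7, 0.8, 0.3]
finger_gap: 0.516
```

Run:
```python
from h import *; from rig import env
s=env.read_state(); print(s['clock'],s['tcp_pos'],s['ft_force'],s['finger_gap'])
print(move(s,[.4338,.279,.205],0.201))
```

```text
1.95 [0.43410296 0.28059175 0.20738267] [-0.7381287   0.80236519  0.29979161] 0.5155974739119983
[array([ 2.4, -0.6,  1.5]), array([ 0.003, -0.001, -0.003]), array([-3.139e+00,  5.000e-03, -2.000e-03])]
```

Call:
play_rows --targets '[[[0,0,0,0,0,0,-1],[0,0,0,0,0,0,-1],[0,0,0,0,0,0,-1],[0,0,0,0,0,0,-1]]]'

```text
clock: 2.28
tcp_pos: [0.4342, 0.2802, 0.2072]
ee_rot: [2.002, 1.568, 0.634]
ft_force: [-4.9, 2.2, 14.0]
finger_gap: 0.438
```

Run:
```python
from h import *; from rig import env
s=env.read_state(); print(s['clock'],s['tcp_pos'],s['ft_force'],s['finger_gap'])
print(move(s,[.4338,.279,.205],0.201))
print(move(s,[.590,-.15,.36],-0.093))
```

```text
2.2833 [0.43418334 0.28018705 0.20716613] [-4.93749242  2.23031886 14.01344386] 0.4378118641490524
[array([ 2.2, -0.6,  1.1]), array([ 0.002, -0.001, -0.003]), array([-3.14e+00,  4.00e-03, -2.00e-03])]
[array([-153.2,   66.4,  452.6]), array([ 0.296, -0.002, -0.002]), array([-2.846e+00,  3.000e-03, -2.000e-03])]
```

Run:
```python
from h import *; from rig import env
s=env.read_state(); 
print(move(s,[.610,-.09,.36],-0.093))
```

```text
[array([-153.1,   98. ,  397.8]), array([ 0.296, -0.002, -0.002]), array([-2.846e+00,  3.000e-03, -2.000e-03])]
```

Call:
play_rows --targets '[[[-40,0,0,0,0,0,-1],[-80,0,0,0,0,0,-1],[-153,98,398,0.296,0,0,-1],[-153,98,398,0.296,0,0,-1],[-153,98,398,0.296,0,0,-1],[-153,98,398,0.296,0,0,-1],[-153,98,398,0.296,0,0,-1],[-153,98,398,0.296,0,0,-1]]]'

```text
clock: 2.95
tcp_pos: [0.5398, 0.0554, 0.3309]
ee_rot: [1.73, 1.569, 0.066]
ft_force: [0.7, -0.1, -0.4]
finger_gap: 0.438
```

Run:
```python
from h import *; from rig import env
s=env.read_state(); print(s['clock'],s['tcp_pos'],s['ft_force'],s['finger_gap'])
print(move(s,[.610,-.09,.36],-0.093))
```

```text
2.95 [0.53984075 0.05535662 0.33088975] [ 0.74027127 -0.06263359 -0.39247507] 0.43807327487005704
[array([-29. ,  83.4, 138.2]), array([-0.   , -0.   , -0.002]), array([ 3.141e+00, -3.000e-03,  1.000e-03])]
```

Call:
play_rows --targets '[[[-29,83,138,0,0,0,-1],[-29,83,138,0,0,0,-1],[-29,83,138,0,0,0,-1],[-29,83,138,0,0,0,-1],[-29,83,138,0,0,0,-1],[-29,83,138,0,0,0,-1]]]'

```text
clock: 3.45
tcp_pos: [0.6097, -0.0894, 0.3595]
ee_rot: [1.491, 1.569, -0.175]
ft_force: [-1.4, 0.8, 1.1]
finger_gap: 0.433
```

Run:
```python
from h import *; from rig import env
s,C,im=snap(env,'w2'); print(s['clock'],s['tcp_pos'],s['qd'].round(3),s['ft_force'])
print(move(s,[.610,-.09,.36],-0.093))
```

```text
3.45 [ 0.60968218 -0.08938565  0.35954142] [ 0.042 -0.005  0.042  0.003 -0.002  0.015] [-1.40043844  0.76299886  1.08164489]
[array([-0.5,  0.4,  0.6]), array([-0.003,  0.   , -0.002]), array([ 3.139, -0.004, -0.   ])]
```

View pics/w2.png

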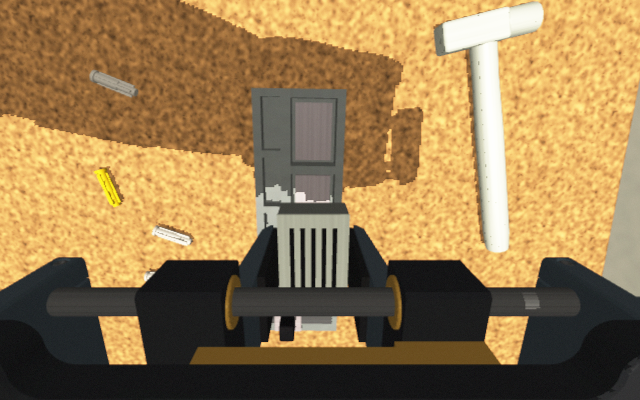

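The held speaker is at (313,240), and the long recess mouth is clear at about (314,131). I'll zoom in for its corners.

Run:
```python
import cv2
im=cv2.imread('pics/w2.png')
cv2.imwrite('pics/w2c.png',cv2.resize(im[80:210,240:360],None,fx=4.6,fy=4.6,interpolation=cv2.INTER_CUBIC))
```

```text
(no output)
```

View pics/w2c.png

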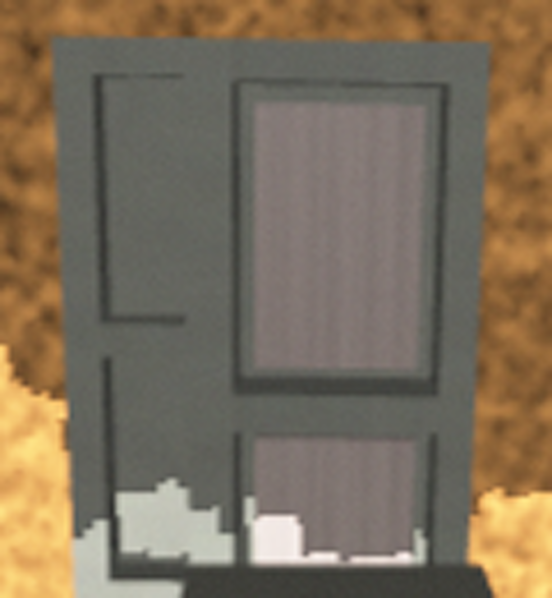

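Run:
```python
from h import *; from rig import env
C=cam(env,'wrist')
P={}
for n,(x,y) in dict(TL=(233,81),TR=(450,84),BR=(438,394),BL=(233,393),fTL=(52,39),fTR=(491,44),fL=(70,440),fR=(471,560)).items():
    uv=(240+(x+.5)/4.6-.5,80+(y+.5)/4.6-.5); P[n]=ray(C,uv,.03)[:2]*1000; print(n,P[n].round(1))
d=lambda a,b:(np.linalg.norm(P[b]-P[a]).round(1),np.arctan2(*(P[b]-P[a])[::-1]).round(3))
for a,b in [('TL','TR'),('BL','BR'),('BL','TL'),('BR','TR'),('fTL','fTR'),('fL','fTL'),('fR','fTR')]: print(a,b,*d(a,b))
print(sum(P[k] for k in('TL','TR','BR','BL'))/4)
# held speaker
im=cv2.imread('pics/w2.png')[:,:,::-1].copy()
s=env.read_state()
bl,m=blobs(im,C,[0,0,140],[180,80,255],s['tcp_pos'][2]-.183,1500,9000,(278,200,350,292))
for b in bl:print(*b)
```

```text
TL [596.9   5.1]
TR [6.404e+02 4.000e-01]
BR [633.3 -62.3]
BL [589.6 -58. ]
fTL [561.8  16.4]
fTR [649.1   7.2]
fL [553.3 -64.8]
fR [ 637.9 -100.1]
TL TR 43.8 -0.108
BL BR 44.0 -0.099
BL TL 63.5 1.455
BR TR 63.1 1.458
fTL fTR 87.8 -0.105
fL fTL 81.7 1.467
fR fTR 107.9 1.466
[615.0485321  -28.70800614]
[609.6 -83. ] [39.9 44.7] 1.476 [313. 253.] 3127.5
```

```bash
python3 - <<'E'
from h import *; from rig import env
C=cam(env,'wrist'); s=env.read_state(); M=Rt(s).as_matrix()
for uv in [(278,214),(313,214),(346,214)]:
  for zz in (.183,): print((M.T@(ray(C,uv,s['tcp_pos'][2]-zz)-s['tcp_pos'])*1000).round(1))
print(move(s,[.6151,-.0276,.25],-0.107))
E
python3 -c "
import cv2
im=cv2.imread('pics/w2.png')
cv2.imwrite('pics/w2d.png',cv2.resize(im[195:300,260:370],None,fx=5,fy=5,interpolation=cv2.INTER_CUBIC))"
```

```text
[183.  -19.2 -27.5]
[ 1.83e+02 -1.00e-01 -2.75e+01]
[183.   17.9 -27.5]
[array([108.9,   0.2, -60.9]), array([ 0.013, -0.   , -0.001]), array([-3.129e+00,  2.000e-03, -0.000e+00])]
```

View pics/w2d.png

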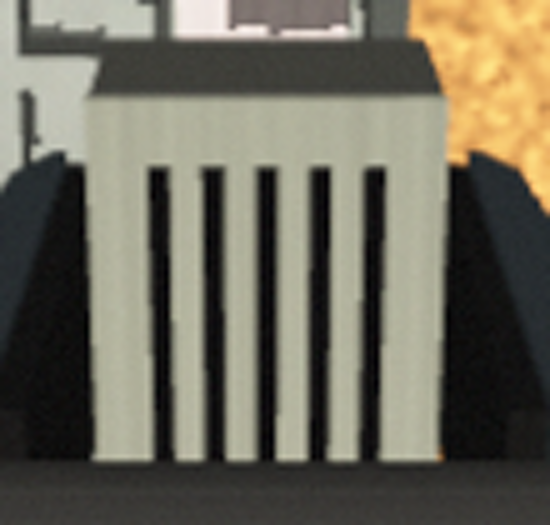

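Call:
play_rows --targets '[[[0,0.2,-61.6,0.013,0,0,-1],[0,0.2,-61.6,0.013,0,0,-1],[40,0.2,-61.6,0.013,0,0,-1],[80,0.2,-61.6,0.013,0,0,-1],[114,0.2,-61.6,0.013,0,0,-1],[114,0.2,-61.6,0.013,0,0,-1],[114,0.2,-61.6,0.013,0,0,-1]]]'

```text
clock: 4.08
tcp_pos: [0.6145, -0.0254, 0.2437]
ee_rot: [-1.554, 1.568, 3.053]
ft_force: [0.2, 0.2, -0.6]
finger_gap: 0.435
```

Run:
```python
from h import *; from rig import env
s,C,im=snap(env,'w3'); print(s['clock'],s['tcp_pos'],s['ft_force'],s['finger_gap'])
print(move(s,[.6152,-.0269,.223],-0.107))
```

```text
4.0833 [ 0.61445727 -0.02543205  0.24367355] [ 0.17197789  0.21077284 -0.641409  ] 0.43460620570033265
[array([20.7,  1. ,  1.4]), array([0.002, 0.   , 0.003]), array([-3.139, -0.005,  0.   ])]
```

View pics/w3.png

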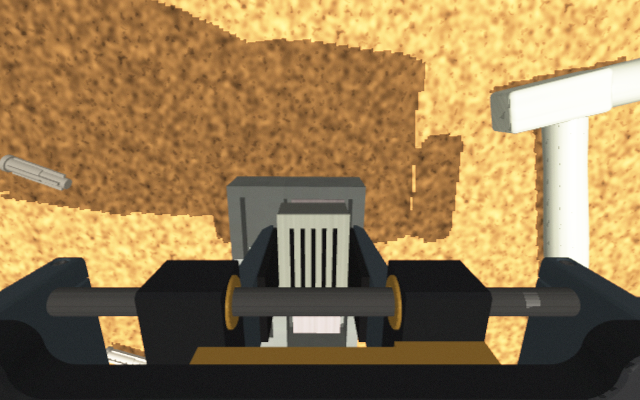

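Call:
play_rows --targets '[[[0,1,1.4,0,0,0,-1],[0,1,1.4,0,0,0,-1],[6,1,1.4,0,0,0,-1],[10,1,1.4,0,0,0,-1],[10,1,1.4,0,0,0,-1]]]'

```text
clock: 4.55
tcp_pos: [0.6157, -0.028, 0.2336]
ee_rot: [-1.582, 1.57, 3.024]
ft_force: [0.5, 0.4, -0.7]
finger_gap: 0.432
```

Run:
```python
from h import *; from rig import env
s=env.read_state(); print(s['clock'],s['tcp_pos'],s['ft_force'],s['finger_gap'])
print(move(s,[.6152,-.0269,.223],-0.107))
```

```text
4.55 [ 0.6157218  -0.02797609  0.23357514] [ 0.48724251  0.36107185 -0.74457763] 0.4323794020920815
[array([10.6, -0.6, -1. ]), array([ 0.001, -0.   ,  0.001]), array([-3.141e+00, -1.000e-03, -0.000e+00])]
```

Call:
play_rows --targets '[[[3,-0.6,-1,0,0,0,-1],[6,-0.6,-1,0,0,0,-1],[9,-0.6,-1,0,0,0,-1],[10,-0.6,-1,0,0,0,-1],[10,-0.6,-1,0,0,0,-1]]]'

```text
clock: 4.97
tcp_pos: [0.6155, -0.0268, 0.2238]
ee_rot: [-1.578, 1.57, 3.028]
ft_force: [-1.1, -0.4, -0.3]
finger_gap: 0.437
```

Run:
```python
from h import *; from rig import env
s=env.read_state(); print(s['clock'],s['tcp_pos'],s['ft_force'],s['finger_gap'])
print(move(s,[.6152,-.0269,.223],-0.107))
```

```text
4.9667 [ 0.6155296  -0.02684903  0.22377567] [-1.1053613  -0.38800665 -0.27858316] 0.43659321652931904
[array([ 0.8, -0.3,  0.1]), array([ 0.001, -0.   ,  0.   ]), array([-3.141e+00, -1.000e-03, -0.000e+00])]
```

Call:
play_rows --targets '[[[0,0,0,0,0,0,0.65],[0,0,0,0,0,0,0.65],[0,0,0,0,0,0,0.65],[-20,0,2,0,0,0,0.65],[-35,0,2,0,0,0,-1],[-35,0,2,0,0,0,-1],[-35,0,2,0,0,0,-1],[-35,0,2,0,0,0,-1]]]'

```text
clock: 5.63
tcp_pos: [0.6152, -0.0288, 0.259]
ee_rot: [1.591, 1.571, -0.086]
ft_force: [0.7, -0.4, -0.3]
finger_gap: 0.467
```

Call:
play_rows --targets '[[[0,0,0,0,0,0,-1],[0,0,0,0,0,0,-1],[0,0,0,0,0,0,-1],[0,0,0,0,0,0,-1]]]'

```text
clock: 5.97
tcp_pos: [0.6152, -0.0289, 0.2587]
ee_rot: [-1.548, 1.57, 3.059]
ft_force: [-0.3, 0.1, 0.8]
finger_gap: 0.175
```

Run:
```python
from h import *; from rig import env
s,C,im=snap(env,'w4'); print(s['clock'],s['tcp_pos'],s['ft_force'],s['finger_gap'])
print(move(s,[.615,-.0287,.221],-0.107))
```

```text
5.9667 [ 0.61521562 -0.02885245  0.25865066] [-0.30251087  0.05492547  0.79590559] 0.17493097869476049
[array([37.7, -0.2, -0.1]), array([0.001, 0.   , 0.001]), array([-3.141e+00, -1.000e-03,  0.000e+00])]
```

View pics/w4.png

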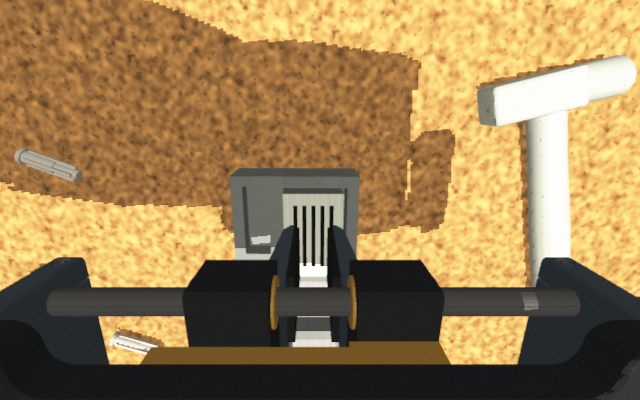

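The speaker sits in the recess (face at about (313,220)). Now I press it.

Call:
play_rows --targets '[[[15,0,0,0,0,0,-1],[24,0,0,0,0,0,-1],[28,0,0,0,0,0,-1],[32,0,0,0,0,0,-1],[36,0,0,0,0,0,-1],[39,0,0,0,0,0,-1],[39,0,0,0,0,0,-1],[39,0,0,0,0,0,-1]]]'

```text
clock: 6.68
tcp_pos: [0.6151, -0.0288, 0.221]
ee_rot: [-1.542, 1.568, 3.065]
ft_force: [-14.6, 1.8, 30.4]
finger_gap: 0.007
```

Call:
play_rows --targets '[[[-40,0,0,0,0,0,0],[-80,0,0,0,0,0,1],[-80,0,0,0,0,0,1]]]'

```text
clock: 6.93
tcp_pos: [0.6174, -0.029, 0.3063]
ee_rot: [1.592, 1.563, -0.084]
ft_force: [1.8, -1.1, 1.9]
finger_gap: 0.192
```

Run:
```python
from h import *; from rig import env
s=env.read_state();
print(move(s,[.456,.178,.31],-0.329))
```

```text
[array([  -5. , -182.3, -188.8]), array([ 0.223, -0.001, -0.008]), array([-2.919e+00,  1.100e-02, -2.000e-03])]
```

Call:
play_rows --targets '[[[-5,-182,-189,0.223,0,0,1],[-5,-182,-189,0.223,0,0,1],[-5,-182,-189,0.223,0,0,1],[-5,-182,-189,0.223,0,0,1],[-5,-182,-189,0.223,0,0,1],[-5,-182,-189,0.223,0,0,1],[-5,-182,-189,0.223,0,0,1],[-5,-182,-189,0.223,0,0,1]]]'

```text
clock: 7.6
tcp_pos: [0.4526, 0.1801, 0.3048]
ee_rot: [-1.115, 1.57, -3.012]
ft_force: [0.4, -0.6, 0.5]
finger_gap: 0.775
```

Call:
play_rows --targets '[[[0,0,0,0,0,0,1],[0,0,0,0,0,0,1],[0,0,0,0,0,0,1],[0,0,0,0,0,0,1]]]'

```text
clock: 7.93
tcp_pos: [0.455, 0.1776, 0.3049]
ee_rot: [1.384, 1.571, -0.517]
ft_force: [-0.5, -0.1, -0.5]
finger_gap: 1.001
```

Run:
```python
from h import *; from rig import env
s,C,im=snap(env,'w5'); print(s['clock'],s['tcp_pos'],s['ft_force'],s['finger_gap'],s['qd'].round(3))
print(move(s,[.456,.178,.31],-0.329))
bl,m=blobs(im,C,[0,0,100],[180,80,255],0.024,800,8000,(240,120,390,280))
for b in bl: print(*b)
snap(env,'top5','top')
```

```text
7.9333 [0.45501583 0.17757846 0.30494901] [-0.47603159 -0.08131697 -0.51930325] 1.0014814601982813 [ 0.001 -0.002  0.002  0.001  0.001  0.003]
[array([-5.1,  0.8, -0.7]), array([-0.001,  0.   , -0.   ]), array([ 3.14, -0.  , -0.  ])]
[455.7 177. ] [40.1 40.2] 2.811 [314. 206.] 1949.5
```

View pics/w5.png

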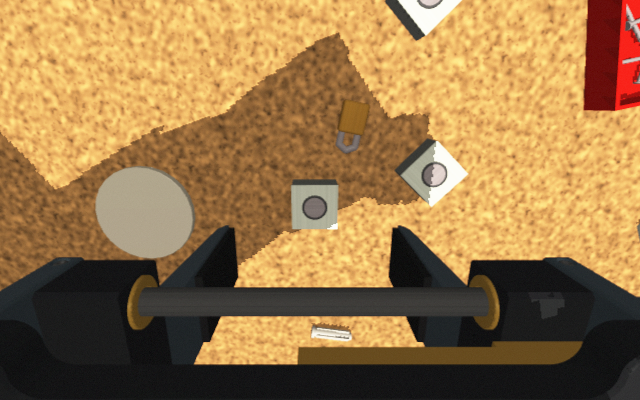

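View pics/top5.png

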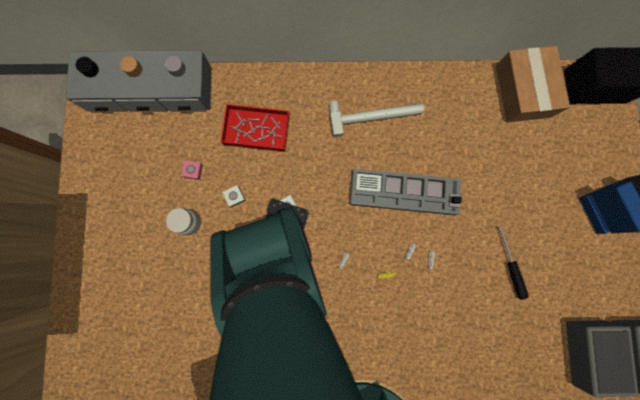

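Run:
```python
from h import *; from rig import env
s=env.read_state();
print(move(s,[.4557,.177,.205],-0.331))
```

```text
[array([99.9,  1.1,  0.4]), array([0.001, 0.   , 0.   ]), array([-3.141, -0.   ,  0.   ])]
```

Call:
play_rows --targets '[[[10,1.1,0.4,0,0,0,0.6],[40,1.1,0.4,0,0,0,0.6],[75,1.1,0.4,0,0,0,0.6],[100,1.1,0.4,0,0,0,0.6],[100,1.1,0.4,0,0,0,0.6],[100,1.1,0.4,0,0,0,0.6],[100,1.1,0.4,0,0,0,-1],[100,1.1,0.4,0,0,0,-1]]]'

```text
clock: 8.7
tcp_pos: [0.4559, 0.1778, 0.2064]
ee_rot: [2.22, 1.569, 0.32]
ft_force: [0.5, 0.4, 0.3]
finger_gap: 0.687
```

Call:
play_rows --targets '[[[0,0,0,0,0,0,-1],[0,0,0,0,0,0,-1],[0,0,0,0,0,0,-1],[0,0,0,0,0,0,-1]]]'

```text
clock: 9.03
tcp_pos: [0.4555, 0.1777, 0.2057]
ee_rot: [2.23, 1.57, 0.33]
ft_force: [-1.7, -1.0, 10.8]
finger_gap: 0.439
```

```bash
cat >> h.py <<'E'
def zoff(s,obj):
    M=Rt(s).as_matrix(); return (M.T@(np.array(obj)-s['tcp_pos'])*1000).round(2)
E
python3 - <<'E'
from h import *; from rig import env
s=env.read_state(); print(s['clock'],s['tcp_pos'],s['ft_force'],s['finger_gap'])
print(zoff(s,[.4557,.177,.0]))
print(move(s,[.6,-.15,.36],-0.107))
E
```

```text
9.0333 [0.45546073 0.17769552 0.20567156] [-1.68983504 -0.97358364 10.78629616] 0.43895234926825655
[205.67   0.29   0.71]
[array([-154.3,  242.8,  263.3]), array([-0.222, -0.001, -0.001]), array([ 2.92e+00, -1.00e-03,  1.00e-03])]
```

Run:
```python
from h import *; from rig import env
s=env.read_state(); 
print(move(s,[.6,-.27,.36],-0.107))
```

```text
[array([-154.3,  281.5,  376.9]), array([-0.222, -0.001, -0.001]), array([ 2.92e+00, -1.00e-03,  1.00e-03])]
```

Call:
play_rows --targets '[[[-40,0,0,0,0,0,-1],[-80,0,0,0,0,0,-1],[-154,205,377,-0.222,0,0,-1],[-154,205,377,-0.222,0,0,-1],[-154,205,377,-0.222,0,0,-1],[-154,205,377,-0.222,0,0,-1],[-154,205,377,-0.222,0,0,-1],[-154,205,377,-0.222,0,0,-1]]]'

```text
clock: 9.7
tcp_pos: [0.4952, -0.0592, 0.3268]
ee_rot: [1.519, 1.57, -0.159]
ft_force: [0.5, 0.4, -1.3]
finger_gap: 0.437
```

Run:
```python
from h import *; from rig import env
s=env.read_state(); print(s['tcp_pos'],s['finger_gap'])
print(move(s,[.6,-.27,.36],-0.107))
```

```text
[ 0.49523273 -0.05922158  0.32679543] 0.4366418341918681
[array([-33.1, 126.7, 198.4]), array([ 0.,  0., -0.]), array([-3.141e+00,  1.000e-03,  0.000e+00])]
```

Call:
play_rows --targets '[[[-33,127,198,0,0,0,-1],[-33,127,198,0,0,0,-1],[-33,127,198,0,0,0,-1],[-33,127,198,0,0,0,-1],[-33,127,198,0,0,0,-1],[-33,127,198,0,0,0,-1],[-33,127,198,0,0,0,-1],[-33,127,198,0,0,0,-1]]]'

```text
clock: 10.37
tcp_pos: [0.6007, -0.2689, 0.359]
ee_rot: [1.296, 1.571, -0.384]
ft_force: [0.1, 1.0, -0.6]
finger_gap: 0.438
```

Call:
play_rows --targets '[[[0,0,0,0,0,0,-1],[0,0,0,0,0,0,-1],[0,0,0,0,0,0,-1]]]'

```text
clock: 10.62
tcp_pos: [0.6003, -0.2667, 0.359]
ee_rot: [-1.959, 1.57, 2.647]
ft_force: [-0.4, -0.1, -1.0]
finger_gap: 0.435
```

Run:
```python
from h import *; from rig import env
s,C,im=snap(env,'w6'); print(s['clock'],s['tcp_pos'],s['ft_force'],s['finger_gap'],s['qd'].round(3))
np.save('C6.npy',np.array([C[0],C[1],C[2],*C[3].ravel()]))
b=im[:,:,::-1]
cv2.imwrite('pics/w6c.png',cv2.resize(b[40:200,230:380],None,fx=3.75,fy=3.75,interpolation=cv2.INTER_CUBIC))
```

```text
10.6167 [ 0.60030616 -0.26667812  0.35900963] [-0.42509401 -0.06607982 -0.9571078 ] 0.4354558562353755 [-0.002 -0.    -0.006 -0.001 -0.001  0.001]
```

View pics/w6.png

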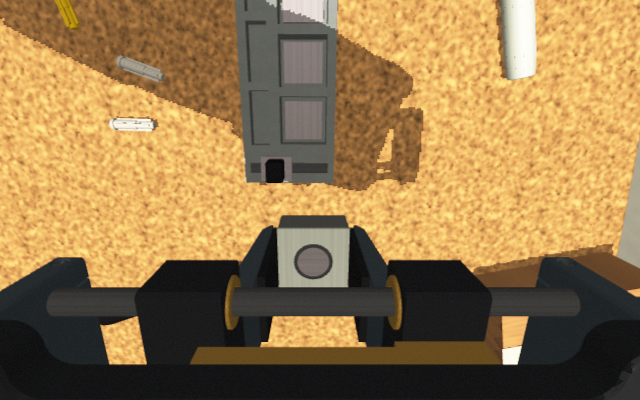

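View pics/w6c.png

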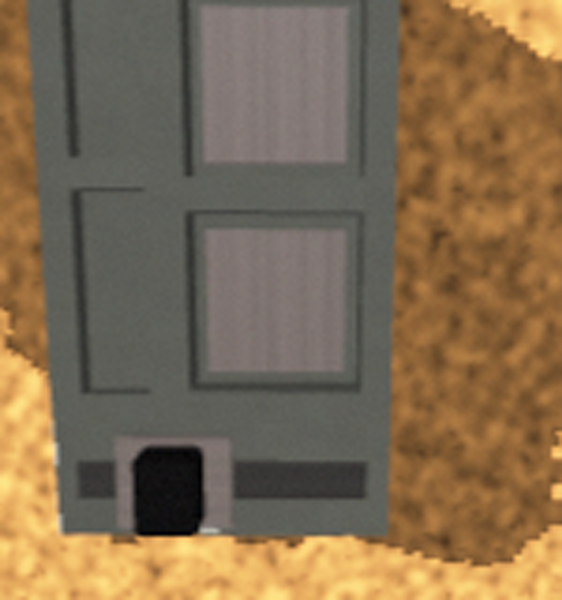

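Run:
```python
from h import *; from rig import env
C=cam(env,'wrist'); s=env.read_state(); M=Rt(s).as_matrix()
P={}
for n,(x,y) in dict(TL=(187,211),TR=(365,212),BR=(361,391),BL=(190,390),fBL=(62,533),fBR=(388,537),pT=(73,188),pB=(83,393),bBL=(184,178),bBR=(365,178)).items():
    uv=(230+(x+.5)/3.75-.5,40+(y+.5)/3.75-.5); P[n]=ray(C,uv,.03)[:2]*1000; print(n,P[n].round(1))
d=lambda a,b:(np.linalg.norm(P[b]-P[a]).round(1),np.arctan2(*(P[b]-P[a])[::-1]).round(3))
for a,b in [('TL','TR'),('BL','BR'),('BL','TL'),('BR','TR'),('fBL','fBR')]: print(a,b,*d(a,b))
c=sum(P[k] for k in('TL','TR','BR','BL'))/4; print(c)
ps=np.array([615.0,-28.7]); print('spk->c',np.linalg.norm(ps-c),np.arctan2(*(ps-c)[::-1]))
for uv in [(277.5,228.5),(313,228.5),(349,228.5)]: print((M.T@(ray(C,uv,s['tcp_pos'][2]-.191+.0093)-s['tcp_pos'])*1000).round(1))
```

```text
TL [ 579.1 -171.1]
TR [ 622.8 -176. ]
BR [ 617.7 -219.5]
BL [ 573.9 -214.5]
fBL [ 534.7 -248.4]
fBR [ 621.3 -258.7]
pT [ 551.9 -162.8]
pB [ 546.3 -212.4]
bBL [ 579.4 -163.4]
bBR [ 623.6 -168.1]
TL TR 44.0 -0.111
BL BR 44.1 -0.112
BL TL 43.8 1.452
BR TR 43.8 1.454
fBL fBR 87.2 -0.119
[ 598.36832164 -195.26237953]
spk->c 167.39067775239405 1.4712736663693669
[181.7 -19.6 -19.5]
[ 1.817e+02 -1.000e-01 -1.950e+01]
[181.7  19.7 -19.5]
```

```bash
python3 -c "
import cv2
im=cv2.imread('pics/w6.png')
cv2.imwrite('pics/w6d.png',cv2.resize(im[200:305,260:370],None,fx=5,fy=5,interpolation=cv2.INTER_CUBIC))"
```

```text
(no output)
```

View pics/w6d.png

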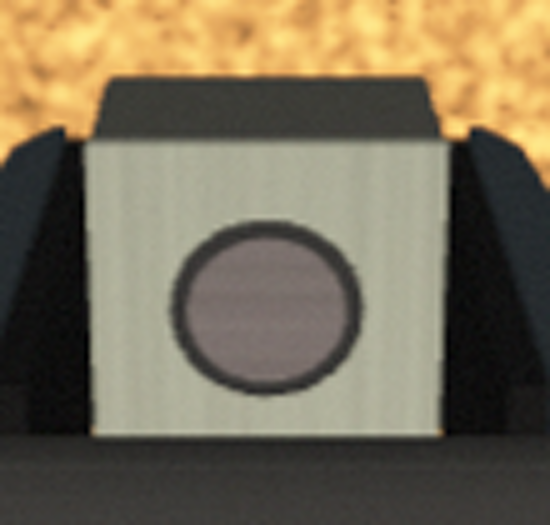

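Run:
```python
from h import *; from rig import env
s=env.read_state(); 
print(move(s,[.5985,-.1946,.243],-0.107))
```

```text
[array([116.1,  -9.4, -71.6]), array([ 0.001, -0.   ,  0.   ]), array([-3.141e+00, -1.000e-03, -0.000e+00])]
```

Call:
play_rows --targets '[[[0,-9.4,-71.6,0,0,0,-1],[0,-9.4,-71.6,0,0,0,-1],[40,-9.4,-71.6,0,0,0,-1],[80,-9.4,-71.6,0,0,0,-1],[116,-9.4,-71.6,0,0,0,-1],[116,-9.4,-71.6,0,0,0,-1],[116,-9.4,-71.6,0,0,0,-1],[116,-9.4,-71.6,0,0,0,-1]]]'

```text
clock: 11.33
tcp_pos: [0.5995, -0.1955, 0.2448]
ee_rot: [1.306, 1.57, -0.372]
ft_force: [0.5, -0.5, -0.6]
finger_gap: 0.436
```

Call:
play_rows --targets '[[[0,0,0,0,0,0,-1],[0,0,0,0,0,0,-1],[0,0,0,0,0,0,-1]]]'

```text
clock: 11.58
tcp_pos: [0.5993, -0.1957, 0.2448]
ee_rot: [1.324, 1.569, -0.354]
ft_force: [-0.5, 0.5, -0.4]
finger_gap: 0.442
```

Run:
```python
from h import *; from rig import env
s=env.read_state(); print(s['clock'],s['tcp_pos'],s['ft_force'],s['finger_gap'])
print(move(s,[.5985,-.1946,.2237],-0.107))
```

```text
11.5833 [ 0.59931267 -0.19570192  0.24476345] [-0.47727792  0.50763153 -0.35309273] 0.44236702142349177
[array([21.1, -1. , -1. ]), array([-0.   ,  0.001, -0.002]), array([ 3.141e+00, -3.000e-03, -1.000e-03])]
```

Call:
play_rows --targets '[[[2,-1,-1,0,0,0,-1],[4,-1,-1,0,0,0,-1],[8,-1,-1,0,0,0,-1],[12,-1,-1,0,0,0,-1],[12,-1,-1,0,0,0,-1],[12,-1,-1,0,0,0,-1]]]'

```text
clock: 12.08
tcp_pos: [0.5979, -0.1944, 0.2306]
ee_rot: [-1.817, 1.57, 2.788]
ft_force: [-1.1, -0.3, -1.1]
finger_gap: 0.435
```

Run:
```python
from h import *; from rig import env
s=env.read_state(); print(s['clock'],s['tcp_pos'],s['ft_force'],s['finger_gap'])
print(move(s,[.5985,-.1946,.2237],-0.107))
```

```text
12.0833 [ 0.59789094 -0.1943671   0.23060276] [-1.11364976 -0.27015074 -1.06711465] 0.4345447137957171
[array([6.9, 0.6, 0.2]), array([-0.   , -0.   ,  0.001]), array([3.142e+00, 1.000e-03, 0.000e+00])]
```

Call:
play_rows --targets '[[[3,0.6,0.2,0,0,0,-1],[7,0.6,0.2,0,0,0,-1],[7,0.6,0.2,0,0,0,-1],[7,0.6,0.2,0,0,0,0.65],[7,0.6,0.2,0,0,0,0.65],[7,0.6,0.2,0,0,0,0.65],[-10,0.6,0.2,0,0,0,0.65],[-28,0.6,0.2,0,0,0,-1]]]'

```text
clock: 12.75
tcp_pos: [0.5982, -0.1945, 0.2586]
ee_rot: [-1.811, 1.569, 2.794]
ft_force: [-0.5, 0.1, 0.1]
finger_gap: 0.677
```

Call:
play_rows --targets '[[[0,0,0,0,0,0,-1],[0,0,0,0,0,0,-1],[0,0,0,0,0,0,-1],[0,0,0,0,0,0,-1],[0,0,0,0,0,0,-1],[0,0,0,0,0,0,-1],[0,0,0,0,0,0,-1]]]'

```text
clock: 13.33
tcp_pos: [0.5985, -0.1946, 0.2587]
ee_rot: [-1.814, 1.57, 2.792]
ft_force: [0.3, -0.8, 0.0]
finger_gap: 0.175
```

Run:
```python
from h import *; from rig import env
s,C,im=snap(env,'w7'); print(s['clock'],s['tcp_pos'],s['ft_force'],s['finger_gap'])
print(move(s,[.5984,-.1953,.221],-0.107))
```

```text
13.3333 [ 0.59852093 -0.19463227  0.25870456] [ 0.28963758 -0.77221703  0.01995817] 0.1752945082339963
[array([37.7, -0. ,  0.7]), array([ 0.   , -0.   ,  0.001]), array([-3.142e+00, -1.000e-03, -0.000e+00])]
```

View pics/w7.png

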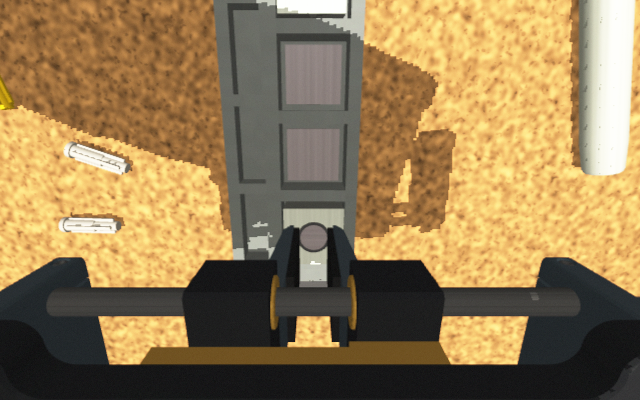

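The button is seated in recess c at about (313,235). This view also shows recesses b and a at (313,157) and (313,75). Pressing now.

Call:
play_rows --targets '[[[15,0,0.7,0,0,0,-1],[24,0,0.7,0,0,0,-1],[28,0,0.7,0,0,0,-1],[32,0,0.7,0,0,0,-1],[36,0,0.7,0,0,0,-1],[39,0,0.7,0,0,0,-1],[39,0,0.7,0,0,0,-1],[39,0,0.7,0,0,0,-1]]]'

```text
clock: 14.05
tcp_pos: [0.5984, -0.1953, 0.221]
ee_rot: [-1.761, 1.569, 2.844]
ft_force: [-11.7, 2.5, 26.5]
finger_gap: 0.007
```

Run:
```python
import cv2
im=cv2.imread('pics/w7.png')
cv2.imwrite('pics/w7c.png',cv2.resize(im[0:215,210:380],None,fx=2.79,fy=2.79,interpolation=cv2.INTER_CUBIC))
```

```text
(no output)
```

View pics/w7c.png

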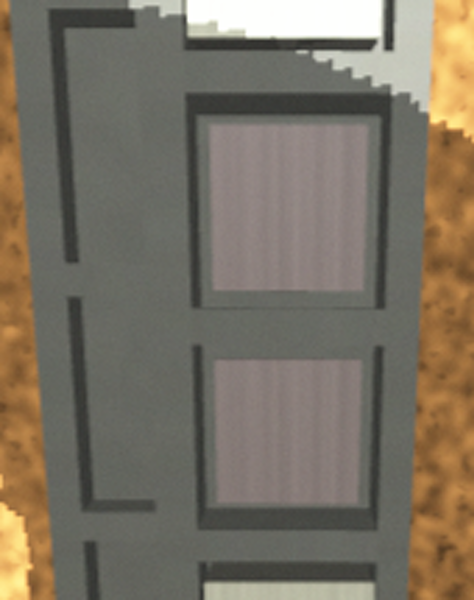

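Run:
```python
from h import *; from rig import env
f,cx,cy,T=cam(env,'wrist'); s=env.read_state(); M=Rt(s).as_matrix()
Tt=np.eye(4);Tt[:3,:3]=M;Tt[:3,3]=s['tcp_pos']; K=np.linalg.inv(Tt)@T
x=np.array([0,0,-1.]);a=-.107;y=np.array([np.cos(a),np.sin(a),0]);
T7=np.eye(4);T7[:3,:3]=np.c_[x,y,np.cross(x,y)];T7[:3,3]=[.59852093,-.19463227,.25870456]
C=(f,cx,cy,T7@K)
for n,q in dict(a=[(187,95),(391,95),(384,309),(193,309)],b=[(193,345),(384,345),(376,529),(200,529)],frm=[(10,0),(55,560),(408,560),(432,90)]).items():
    P=[ray(C,(210+(x+.5)/2.79-.5,(y+.5)/2.79-.5),.03)[:2]*1000 for x,y in q]; print(n,np.round(P,1).tolist(),np.mean(P,0).round(1))
c=np.array([598.4,-195.3]);sp=np.array([615,-28.7]); 
print('b',c+(sp-c)*52/168,'a',c+(sp-c)*104/168)
```

```text
a [[590.3, -68.1], [633.5, -72.8], [628.7, -116.2], [585.5, -111.6]] [609.5 -92.2]
b [[584.4, -119.5], [628.1, -124.2], [622.9, -167.5], [580.1, -162.9]] [ 603.9 -143.5]
frm [[556.3, -46.7], [543.4, -166.9], [630.1, -176.2], [642.2, -72.8]] [ 593.  -115.7]
b [ 603.53809524 -143.73333333] a [608.67619048 -92.16666667]
```

Call:
play_rows --targets '[[[-40,0,0,0,0,0,0],[-85,0,0,0,0,0,1],[-85,0,0,0,0,0,1],[-85,0,0,0,0,0,1]]]'

```text
clock: 14.38
tcp_pos: [0.5993, -0.1956, 0.3076]
ee_rot: [1.325, 1.567, -0.352]
ft_force: [0.5, 0.9, -0.6]
finger_gap: 0.265
```

Run:
```python
from h import *; from rig import env
s=env.read_state();print(move(s,[.560,.172,.31],0.497))
```

```text
[array([  -3.1,  -78.3, -361.3]), array([-0.604,  0.002, -0.004]), array([ 2.538, -0.005, -0.003])]
```

Call:
play_rows --targets '[[[-3,-78,-361,-0.604,0,0,1],[-3,-78,-361,-0.604,0,0,1],[-3,-78,-361,-0.604,0,0,1],[-3,-78,-361,-0.604,0,0,1],[-3,-78,-361,-0.604,0,0,1],[-3,-78,-361,-0.604,0,0,1],[-3,-78,-361,-0.604,0,0,1],[-3,-78,-361,-0.604,0,0,1]]]'

```text
clock: 15.05
tcp_pos: [0.5622, 0.1379, 0.3064]
ee_rot: [-1.868, 1.569, -2.942]
ft_force: [1.5, 0.7, 0.3]
finger_gap: 0.852
```

Run:
```python
from h import *; from rig import env
s=env.read_state();print(s['tcp_pos']);print(move(s,[.560,.172,.31],0.497))
```

```text
[0.56223859 0.13794181 0.3063549 ]
[array([ -3.7,  14.3, -31. ]), array([-0.   , -0.001,  0.002]), array([3.142e+00, 3.000e-03, 1.000e-03])]
```

Call:
play_rows --targets '[[[-3,5,-12,0,0,0,1],[-3,5,-12,0,0,0,1],[-3,5,-12,0,0,0,1],[-3,5,-12,0,0,0,1],[-3,5,-12,0,0,0,1],[-3,5,-12,0,0,0,1]]]'

```text
clock: 15.55
tcp_pos: [0.5622, 0.1478, 0.3105]
ee_rot: [-1.728, 1.57, -2.804]
ft_force: [0.1, 0.3, 0.6]
finger_gap: 1.003
```

Run:
```python
from h import *; from rig import env
s,C,im=snap(env,'w8'); print(s['clock'],s['tcp_pos'],s['finger_gap'],s['qd'].round(3))
bl,m=blobs(im,C,[0,0,100],[180,80,255],0.024,800,8000,(220,100,410,290))
for b in bl: print(*b)
```

```text
15.55 [0.56215058 0.1478112  0.31051653] 1.0029190623803805 [ 0.004 -0.003 -0.002  0.     0.002  0.003]
[560.1 172.3] [40.2 40.4] 2.052 [324. 180.] 2047.5
```

View pics/w8.png

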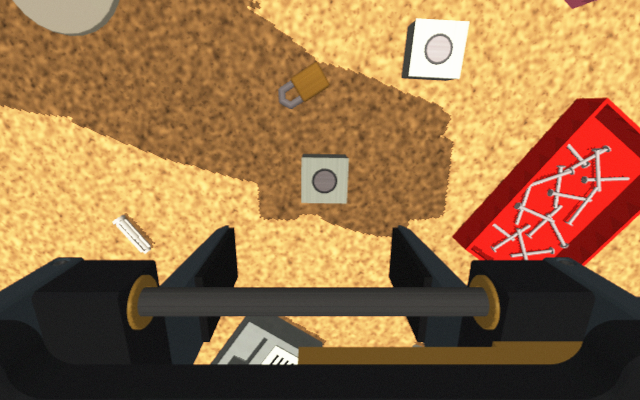

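Run:
```python
from h import *; from rig import env
s=env.read_state();print(move(s,[.5601,.1723,.205],0.481))
```

```text
[array([105.6,   9.8, -22.4]), array([ 0.014, -0.   ,  0.   ]), array([-3.127, -0.   , -0.   ])]
```

Call:
play_rows --targets '[[[0,9.8,-22.4,0.014,0,0,0.6],[30,9.8,-22.4,0.014,0,0,0.6],[65,9.8,-22.4,0.014,0,0,0.6],[95,9.8,-22.4,0.014,0,0,0.6],[106,9.8,-22.4,0.014,0,0,0.6],[106,9.8,-22.4,0.014,0,0,0.6],[106,9.8,-22.4,0.014,0,0,0.6],[106,9.8,-22.4,0.014,0,0,-1]]]'

```text
clock: 16.27
tcp_pos: [0.5607, 0.1733, 0.2065]
ee_rot: [1.352, 1.569, 0.264]
ft_force: [0.0, 0.3, -0.1]
finger_gap: 0.753
```

Call:
play_rows --targets '[[[0,0,0,0,0,0,-1],[0,0,0,0,0,0,-1],[0,0,0,0,0,0,-1],[0,0,0,0,0,0,-1],[0,0,0,0,0,0,-1]]]'

```text
clock: 16.68
tcp_pos: [0.5601, 0.1735, 0.2054]
ee_rot: [1.334, 1.57, 0.247]
ft_force: [-1.1, -0.5, 7.3]
finger_gap: 0.438
```

Run:
```python
from h import *; from rig import env
s=env.read_state(); print(s['clock'],s['tcp_pos'],s['ft_force'],s['finger_gap'])
print(zoff(s,[.5601,.1723,.0]))
print(move(s,[.6037,-.1436,.27],-0.107))
```

```text
16.6833 [0.56011021 0.17346261 0.20535697] [-1.10097527 -0.54965955  7.25118602] 0.43819009799046665
[205.36  -0.67   1.  ]
[array([ -64.7, -108.6,  301. ]), array([ 0.59 , -0.   , -0.001]), array([-2.552e+00,  1.000e-03, -0.000e+00])]
```

Call:
play_rows --targets '[[[-40,0,0,0,0,0,-1],[-80,0,0,0,0,0,-1],[-80,-108,300,0.59,0,0,-1],[-80,-108,300,0.59,0,0,-1],[-80,-108,300,0.59,0,0,-1],[-80,-108,300,0.59,0,0,-1],[-80,-108,300,0.59,0,0,-1],[-80,-108,300,0.59,0,0,-1]]]'

```text
clock: 17.35
tcp_pos: [0.594, -0.0762, 0.285]
ee_rot: [1.605, 1.571, -0.079]
ft_force: [1.0, 0.0, -1.2]
finger_gap: 0.438
```

Call:
play_rows --targets '[[[0,0,0,0,0,0,-1]]]'

```text
clock: 17.43
tcp_pos: [0.5949, -0.0798, 0.2853]
ee_rot: [1.136, 1.569, -0.546]
ft_force: [-0.5, -0.0, 0.2]
finger_gap: 0.437
```

Run:
```python
from h import *; from rig import env
s=env.read_state();print(s['tcp_pos']);print(move(s,[.6038,-.1426,.29],-0.107))
```

```text
[ 0.59491352 -0.07975009  0.28527078]
[array([-4.7, 15.8, 61.5]), array([-0.004,  0.001, -0.002]), array([ 3.137e+00, -3.000e-03, -1.000e-03])]
```

Call:
play_rows --targets '[[[0,15.8,61.5,0,0,0,-1],[0,15.8,61.5,0,0,0,-1],[0,15.8,61.5,0,0,0,-1],[20,15.8,61.5,0,0,0,-1],[40,15.8,61.5,0,0,0,-1],[40,15.8,61.5,0,0,0,-1],[40,15.8,61.5,0,0,0,-1],[40,15.8,61.5,0,0,0,-1]]]'

```text
clock: 18.1
tcp_pos: [0.6036, -0.1368, 0.2456]
ee_rot: [1.477, 1.57, -0.201]
ft_force: [0.7, -0.1, 0.1]
finger_gap: 0.436
```

Run:
```python
from h import *; from rig import env
s=env.read_state();print(s['tcp_pos'],s['qd'].round(3));print(move(s,[.6038,-.1426,.231],-0.107))
```

```text
[ 0.60360381 -0.13675997  0.24560895] [ 0.    -0.014 -0.007 -0.    -0.002  0.001]
[array([14.6,  0.8,  5.8]), array([ 0.,  0., -0.]), array([-3.141e+00,  1.000e-03,  0.000e+00])]
```

Call:
play_rows --targets '[[[3,0.8,5.8,0,0,0,-1],[3,0.8,5.8,0,0,0,-1],[3,0.8,5.8,0,0,0,-1],[3,0.8,5.8,0,0,0,-1]]]'

```text
clock: 18.43
tcp_pos: [0.6036, -0.143, 0.2423]
ee_rot: [1.422, 1.57, -0.256]
ft_force: [-0.0, 0.0, -0.5]
finger_gap: 0.435
```

Run:
```python
from h import *; from rig import env
s=env.read_state();print(s['tcp_pos'],s['qd'].round(3));print(move(s,[.6038,-.1426,.231],-0.107))
```

```text
[ 0.60362373 -0.14303023  0.24230531] [ 0.002  0.003  0.002 -0.001  0.    -0.   ]
[array([11.3,  0.1, -0.4]), array([-0.   ,  0.   , -0.001]), array([ 3.141e+00, -1.000e-03, -0.000e+00])]
```

Call:
play_rows --targets '[[[4,0.1,-0.4,0,0,0,-1],[8,0.1,-0.4,0,0,0,-1],[11,0.1,-0.4,0,0,0,-1],[11,0.1,-0.4,0,0,0,-1],[11,0.1,-0.4,0,0,0,-1]]]'

```text
clock: 18.85
tcp_pos: [0.6036, -0.1425, 0.2305]
ee_rot: [-1.749, 1.57, 2.857]
ft_force: [-0.7, 0.8, -0.1]
finger_gap: 0.433
```

Call:
play_rows --targets '[[[3,0,0,0,0,0,-1],[7,0,0,0,0,0,-1],[7,0,0,0,0,0,-1],[7,0,0,0,0,0,0.65],[7,0,0,0,0,0,0.65],[7,0,0,0,0,0,0.65],[-10,0,0,0,0,0,0.65],[-28,0,0,0,0,0,-1]]]'

```text
clock: 19.52
tcp_pos: [0.6032, -0.1424, 0.2584]
ee_rot: [-1.729, 1.569, 2.876]
ft_force: [-0.5, 0.5, 1.5]
finger_gap: 0.675
```

Call:
play_rows --targets '[[[0,0,0,0,0,0,-1],[0,0,0,0,0,0,-1],[0,0,0,0,0,0,-1],[0,0,0,0,0,0,-1],[0,0,0,0,0,0,-1],[0,0,0,0,0,0,-1],[0,0,0,0,0,0,-1]]]'

```text
clock: 20.1
tcp_pos: [0.6035, -0.1425, 0.2584]
ee_rot: [-1.696, 1.57, 2.91]
ft_force: [-0.9, 0.5, -1.2]
finger_gap: 0.178
```

Run:
```python
from h import *; from rig import env
s,C,im=snap(env,'w9'); print(s['clock'],s['tcp_pos'],s['ft_force'],s['finger_gap'])
print(move(s,[.6037,-.1436,.221],-0.107))
```

```text
20.1 [ 0.6035376  -0.14250164  0.25836783] [-0.90330965  0.5208773  -1.22954961] 0.17792702686094783
[array([37.4,  0.3,  1.1]), array([ 0.   , -0.   ,  0.001]), array([-3.142e+00, -1.000e-03, -0.000e+00])]
```

View pics/w9.png

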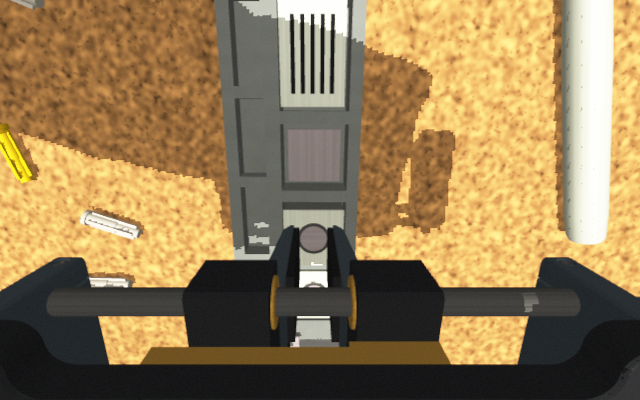

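The second button is in recess b at (313,235). The speaker above it at (313,55) looks flush. Pressing.

Call:
play_rows --targets '[[[15,0.3,1,0,0,0,-1],[24,0.3,1,0,0,0,-1],[28,0.3,1,0,0,0,-1],[32,0.3,1,0,0,0,-1],[36,0.3,1,0,0,0,-1],[39,0.3,1,0,0,0,-1],[39,0.3,1,0,0,0,-1],[39,0.3,1,0,0,0,-1]]]'

```text
clock: 20.82
tcp_pos: [0.6038, -0.1436, 0.221]
ee_rot: [-1.663, 1.569, 2.943]
ft_force: [-13.5, 2.3, 33.1]
finger_gap: 0.003
```

Call:
play_rows --targets '[[[-40,0,0,0,0,0,0],[-85,0,0,0,0,0,1],[-85,0,0,0,0,0,1],[-85,0,0,0,0,0,1]]]'

```text
clock: 21.15
tcp_pos: [0.6046, -0.1437, 0.3072]
ee_rot: [1.408, 1.567, -0.27]
ft_force: [-0.1, -0.2, -0.4]
finger_gap: 0.267
```

Run:
```python
from h import *; from rig import env
s=env.read_state();print(move(s,[.5874,.29,.31],0.464))
```

```text
[array([  -3.3,  -63.3, -429.4]), array([-0.571,  0.002, -0.004]), array([ 2.571e+00, -5.000e-03, -2.000e-03])]
```

Call:
play_rows --targets '[[[-3,-63,-429,-0.571,0,0,1],[-3,-63,-429,-0.571,0,0,1],[-3,-63,-429,-0.571,0,0,1],[-3,-63,-429,-0.571,0,0,1],[-3,-63,-429,-0.571,0,0,1],[-3,-63,-429,-0.571,0,0,1],[-3,-63,-429,-0.571,0,0,1],[-3,-63,-429,-0.571,0,0,1]]]'

```text
clock: 21.82
tcp_pos: [0.5899, 0.1914, 0.3055]
ee_rot: [-1.755, 1.568, -2.861]
ft_force: [2.5, -0.2, 0.6]
finger_gap: 0.852
```

Run:
```python
from h import *; from rig import env
s=env.read_state();print(s['tcp_pos']);print(move(s,[.5874,.29,.31],0.464))
```

```text
[0.58993876 0.19144912 0.30548925]
[array([ -4.6,  41.8, -89.3]), array([ 0.   , -0.   ,  0.002]), array([-3.142e+00, -4.000e-03, -1.000e-03])]
```

Call:
play_rows --targets '[[[-4,32,-70,0,0,0,1],[-4,32,-70,0,0,0,1],[-4,32,-70,0,0,0,1],[-4,32,-70,0,0,0,1],[-4,32,-70,0,0,0,1],[-4,32,-70,0,0,0,1]]]'

```text
clock: 22.32
tcp_pos: [0.588, 0.2653, 0.3101]
ee_rot: [-1.595, 1.569, -2.703]
ft_force: [0.1, -0.0, -0.2]
finger_gap: 0.999
```

Run:
```python
from h import *; from rig import env
s,C,im=snap(env,'w10'); print(s['clock'],s['tcp_pos'],s['finger_gap'],s['qd'].round(3))
bl,m=blobs(im,C,[0,0,100],[180,80,255],0.024,800,8000,(220,100,410,290))
for b in bl: print(*b); print(move(s,[*b[0]/1000,.205],b[2]-np.pi/2))
```

```text
22.3167 [0.58803552 0.26532855 0.31012573] 0.998742564191845 [-0.009 -0.009 -0.003 -0.     0.003  0.002]
[586.9 304.5] [39.4 40.2] 0.463 [332. 165.] 2130.0
[array([105.1,  16.7, -35.5]), array([-1.571e+00, -1.000e-03,  1.000e-03]), array([1.571e+00, 1.000e-03, 1.000e-03])]
```

View pics/w10.png

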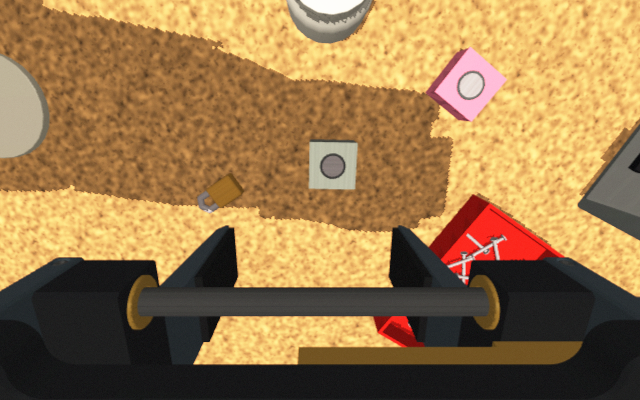

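Call:
play_rows --targets '[[[0,16.7,-35.5,0,0,0,0.6],[25,16.7,-35.5,0,0,0,0.6],[60,16.7,-35.5,0,0,0,0.6],[95,16.7,-35.5,0,0,0,0.6],[105,16.7,-35.5,0,0,0,0.6],[105,16.7,-35.5,0,0,0,0.6],[105,16.7,-35.5,0,0,0,0.6],[105,16.7,-35.5,0,0,0,-1]]]'

```text
clock: 23.03
tcp_pos: [0.5881, 0.3056, 0.2081]
ee_rot: [1.542, 1.568, 0.434]
ft_force: [-0.2, -0.5, 0.1]
finger_gap: 0.755
```

Call:
play_rows --targets '[[[0,0,0,0,0,0,-1],[0,0,0,0,0,0,-1],[0,0,0,0,0,0,-1],[0,0,0,0,0,0,-1],[0,0,0,0,0,0,-1]]]'

```text
clock: 23.45
tcp_pos: [0.5874, 0.3058, 0.2067]
ee_rot: [1.552, 1.57, 0.446]
ft_force: [-1.4, -0.8, 6.0]
finger_gap: 0.436
```

Run:
```python
from h import *; from rig import env
s=env.read_state(); print(s['clock'],s['tcp_pos'],s['ft_force'],s['finger_gap'])
print(zoff(s,[.5869,.3045,.0]))
print(move(s,[.609,-.0922,.285],-0.107))
```

```text
23.45 [0.58737723 0.30575794 0.20671422] [-1.39918426 -0.77972111  6.00238054] 0.4361127541444499
[206.71  -1.11   0.91]
[array([ -78.4, -158.7,  365.6]), array([ 0.571, -0.   , -0.001]), array([-2.571e+00,  1.000e-03, -0.000e+00])]
```

Call:
play_rows --targets '[[[-40,0,0,0,0,0,-1],[-80,0,0,0,0,0,-1],[-80,-159,365,0.571,0,0,-1],[-80,-159,365,0.571,0,0,-1],[-80,-159,365,0.571,0,0,-1],[-80,-159,365,0.571,0,0,-1],[-80,-159,365,0.571,0,0,-1],[-80,-159,365,0.571,0,0,-1]]]'

```text
clock: 24.12
tcp_pos: [0.6002, 0.0542, 0.2863]
ee_rot: [1.726, 1.571, 0.043]
ft_force: [1.1, 0.4, -0.0]
finger_gap: 0.434
```

Run:
```python
from h import *; from rig import env
s=env.read_state();print(s['tcp_pos']);print(move(s,[.6091,-.0913,.285],-0.107))
```

```text
[0.60020294 0.05415258 0.28629251]
[array([  1.3,  25.1, 143.6]), array([-0.005, -0.   , -0.   ]), array([ 3.137, -0.   ,  0.   ])]
```

Call:
play_rows --targets '[[[0,22,135,0,0,0,-1],[0,22,135,0,0,0,-1],[0,22,135,0,0,0,-1],[0,22,135,0,0,0,-1],[20,22,135,0,0,0,-1],[40,22,135,0,0,0,-1],[40,22,135,0,0,0,-1],[40,22,135,0,0,0,-1]]]'

```text
clock: 24.78
tcp_pos: [0.6076, -0.0803, 0.2456]
ee_rot: [-1.645, 1.569, 2.961]
ft_force: [0.4, -0.6, -0.1]
finger_gap: 0.438
```

Call:
play_rows --targets '[[[0,0,0,0,0,0,-1],[0,0,0,0,0,0,-1]]]'

```text
clock: 24.95
tcp_pos: [0.6084, -0.0803, 0.2473]
ee_rot: [1.528, 1.569, -0.149]
ft_force: [-0.3, -0.4, -1.2]
finger_gap: 0.438
```

Run:
```python
from h import *; from rig import env
s=env.read_state();print(s['tcp_pos']);print(move(s,[.6091,-.0913,.232],-0.107))
```

```text
[ 0.60844578 -0.08025051  0.24731035]
[array([15.3,  1.8, 10.9]), array([ 0.   ,  0.   , -0.001]), array([-3.141e+00,  2.000e-03,  0.000e+00])]
```

Call:
play_rows --targets '[[[3,1.8,10.9,0,0,0,-1],[3,1.8,10.9,0,0,0,-1],[3,1.8,10.9,0,0,0,-1],[3,1.8,10.9,0,0,0,-1],[3,1.8,10.9,0,0,0,-1]]]'

```text
clock: 25.37
tcp_pos: [0.6086, -0.0916, 0.2433]
ee_rot: [1.488, 1.571, -0.19]
ft_force: [-0.1, -0.7, -1.3]
finger_gap: 0.434
```

Run:
```python
from h import *; from rig import env
s=env.read_state();print(s['tcp_pos']);print(move(s,[.6091,-.0913,.232],-0.107))
```

```text
[ 0.60861222 -0.0915673   0.24327988]
[array([11.3,  0.5, -0.3]), array([-0.,  0., -0.]), array([ 3.142, -0.   , -0.   ])]
```

Call:
play_rows --targets '[[[4,0.5,-0.3,0,0,0,-1],[8,0.5,-0.3,0,0,0,-1],[11,0.5,-0.3,0,0,0,-1],[11,0.5,-0.3,0,0,0,-1],[11,0.5,-0.3,0,0,0,-1]]]'

```text
clock: 25.78
tcp_pos: [0.609, -0.0913, 0.2317]
ee_rot: [-1.647, 1.57, 2.958]
ft_force: [0.2, -0.4, -0.8]
finger_gap: 0.436
```

Call:
play_rows --targets '[[[3,0,0,0,0,0,-1],[7,0,0,0,0,0,-1],[7,0,0,0,0,0,-1],[7,0,0,0,0,0,0.65],[7,0,0,0,0,0,0.65],[7,0,0,0,0,0,0.65],[-10,0,0,0,0,0,0.65],[-27,0,0,0,0,0,-1]]]'

```text
clock: 26.45
tcp_pos: [0.6088, -0.0913, 0.2588]
ee_rot: [-1.64, 1.569, 2.965]
ft_force: [-0.5, -0.3, -0.1]
finger_gap: 0.679
```

Call:
play_rows --targets '[[[0,0,0,0,0,0,-1],[0,0,0,0,0,0,-1],[0,0,0,0,0,0,-1],[0,0,0,0,0,0,-1],[0,0,0,0,0,0,-1],[0,0,0,0,0,0,-1],[0,0,0,0,0,0,-1]]]'

```text
clock: 27.03
tcp_pos: [0.6091, -0.0913, 0.2587]
ee_rot: [-1.644, 1.57, 2.961]
ft_force: [1.0, 0.6, 0.1]
finger_gap: 0.176
```

Run:
```python
from h import *; from rig import env
s,C,im=snap(env,'w11'); print(s['clock'],s['tcp_pos'],s['ft_force'],s['finger_gap'])
print(move(s,[.609,-.0922,.221],-0.107))
```

```text
27.0333 [ 0.60906419 -0.091341    0.25874532] [1.00788375 0.64223994 0.0815571 ] 0.17640408828294718
[array([37.7,  0. ,  0.9]), array([-0.   , -0.   ,  0.001]), array([3.142e+00, 1.000e-03, 0.000e+00])]
```

View pics/w11.png

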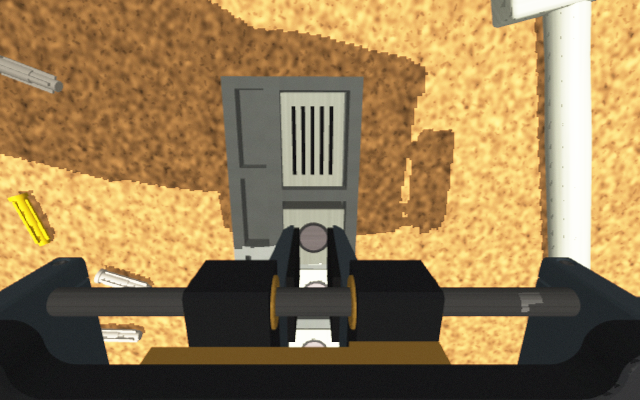

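The third button is in recess a at (313,235). Press it, then check all four.

Call:
play_rows --targets '[[[15,0,0.9,0,0,0,-1],[24,0,0.9,0,0,0,-1],[28,0,0.9,0,0,0,-1],[32,0,0.9,0,0,0,-1],[36,0,0.9,0,0,0,-1],[39,0,0.9,0,0,0,-1],[39,0,0.9,0,0,0,-1],[39,0,0.9,0,0,0,-1]]]'

```text
clock: 27.75
tcp_pos: [0.609, -0.0923, 0.221]
ee_rot: [-1.586, 1.569, 3.019]
ft_force: [-12.0, 0.7, 27.4]
finger_gap: 0.007
```

Call:
play_rows --targets '[[[-40,0,0,0,0,0,-1],[-80,0,0,0,0,0,-1],[-120,-10,40,0,0,0,-1],[-150,-20,80,0,0,0,-1],[-150,-20,120,0,0,0,-1],[-150,-20,160,0,0,0,-1],[-150,-20,160,0,0,0,-1],[-150,-20,160,0,0,0,-1]]]'

```text
clock: 28.42
tcp_pos: [0.5715, -0.2525, 0.3705]
ee_rot: [0.906, 1.57, -0.775]
ft_force: [0.3, 0.2, 0.4]
finger_gap: -0.001
```

Run:
```python
from h import *; from rig import env
s,C,im=snap(env,'w12'); print(s['clock'],s['tcp_pos'],s['ft_force'],s['finger_gap'])
snap(env,'top12','top'); snap(env,'side12','side')
t=cv2.imread('pics/side12.png'); cv2.imwrite('pics/side12c.png',cv2.resize(t[210:370,220:400],None,fx=3.7,fy=3.7,interpolation=cv2.INTER_CUBIC))
```

```text
28.4167 [ 0.57149109 -0.25250539  0.37054969] [0.3098609  0.19450562 0.36432174] -0.000926316101380194
```

View pics/w12.png

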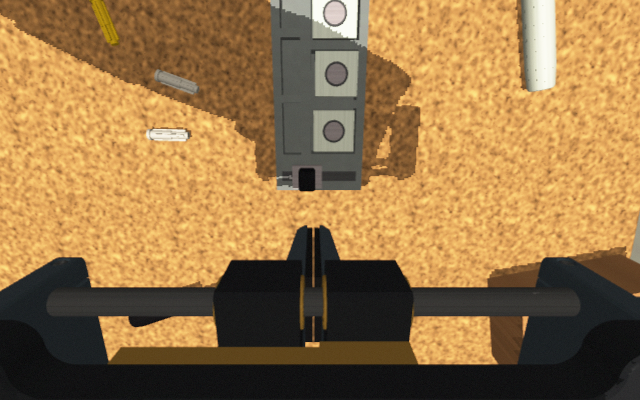

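View pics/side12c.png

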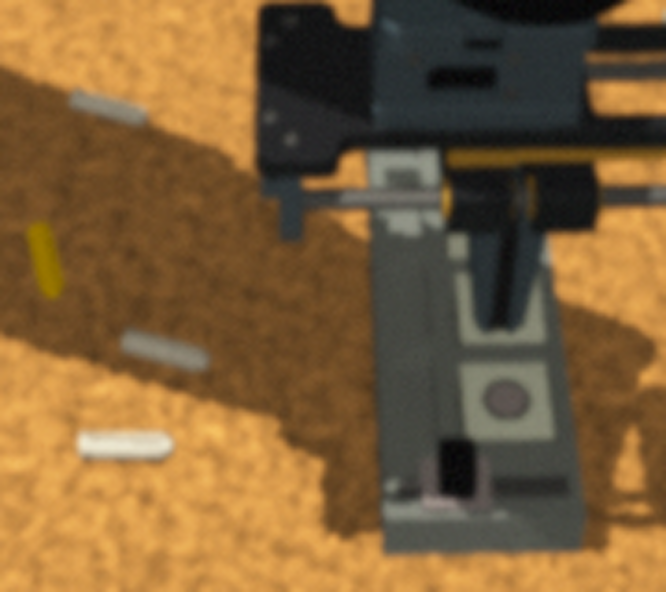

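View pics/top12.png

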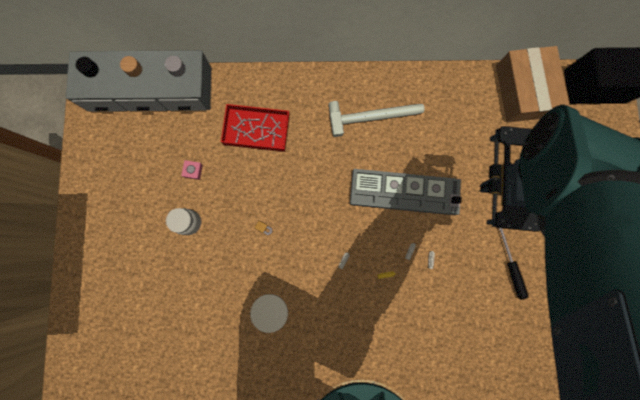

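All four modules were pressed to tip z ≈ 30 mm with 26–33 N reaction, so they are bottomed and flush. The views agree. Next I locate the knob, near (306,180).

Run:
```python
from h import *; from rig import env
im=cv2.imread('pics/w12.png')[:,:,::-1].copy(); C=cam(env,'wrist'); s=env.read_state()
bl,m=blobs(im,C,[0,0,0],[180,255,35],0.055,60,3000,(285,155,335,200))
for b in bl: print(*b)
cv2.imwrite('pics/w12c.png',cv2.resize(im[140:200,260:375,::-1],None,fx=6,fy=6,interpolation=cv2.INTER_CUBIC))
```

```text
[ 567.2 -230.8] [14.4 21.4] 1.464 [307. 179.] 311.0
```

View pics/w12c.png

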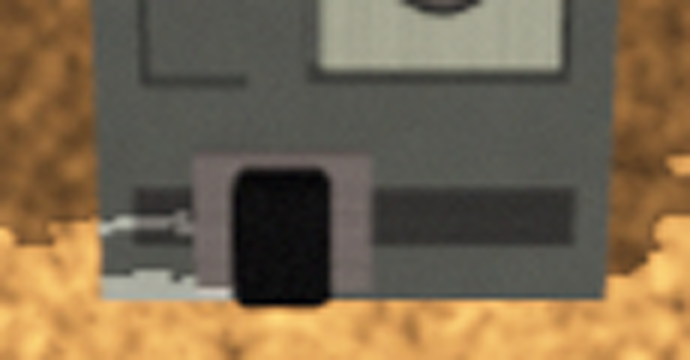

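Run:
```python
from h import *; from rig import env
s=env.read_state(); print(move(s,[.5374,-.2278,.231],-0.107))
```

```text
[array([138.6, -36.5, -17.2]), array([-0.   , -0.   ,  0.001]), array([3.141e+00, 1.000e-03, 1.000e-03])]
```

Call:
play_rows --targets '[[[0,-36.5,-17,0,0,0,-1],[30,-36.5,-17,0,0,0,-1],[65,-36.5,-17,0,0,0,-1],[100,-36.5,-17,0,0,0,-1],[130,-36.5,-17,0,0,0,-1],[138.6,-36.5,-17,0,0,0,-1],[138.6,-36.5,-17,0,0,0,-1],[138.6,-36.5,-17,0,0,0,-1]]]'

```text
clock: 29.23
tcp_pos: [0.5381, -0.2279, 0.2321]
ee_rot: [-1.995, 1.571, 2.611]
ft_force: [0.3, -0.8, -0.0]
finger_gap: 0.008
```

Run:
```python
from h import *; from rig import env
s=env.read_state(); print(s['tcp_pos'],s['ft_force']);print(move(s,[.585,-.2328,.231],-0.107))
```

```text
[ 0.53811337 -0.22791543  0.23213605] [ 0.25021359 -0.83782171 -0.02557036]
[array([ 1.1, 47.1, -0.1]), array([ 0.001, -0.   ,  0.   ]), array([-3.141, -0.   , -0.   ])]
```

Call:
play_rows --targets '[[[1,5,0,0,0,0,-1],[1,12,0,0,0,0,-1],[1,19,0,0,0,0,-1],[1,26,0,0,0,0,-1],[1,33,0,0,0,0,-1],[1,40,0,0,0,0,-1],[1,44,0,0,0,0,-1],[1,44,0,0,0,0,-1]]]'

```text
clock: 29.9
tcp_pos: [0.5819, -0.2331, 0.2305]
ee_rot: [-1.698, 1.57, 2.907]
ft_force: [-1.5, 0.5, 1.4]
finger_gap: 0.003
```

Run:
```python
from h import *; from rig import env
s,C,im=snap(env,'w13'); print(s['tcp_pos'],s['ft_force']);print(move(s,[.585,-.2328,.231],-0.107))
```

```text
[ 0.58187737 -0.23313889  0.23046326] [-1.46272777  0.53666783  1.40886433]
[array([-0.5,  3.1, -0.7]), array([ 0.   , -0.   ,  0.001]), array([-3.141e+00, -2.000e-03, -0.000e+00])]
```

View pics/w13.png

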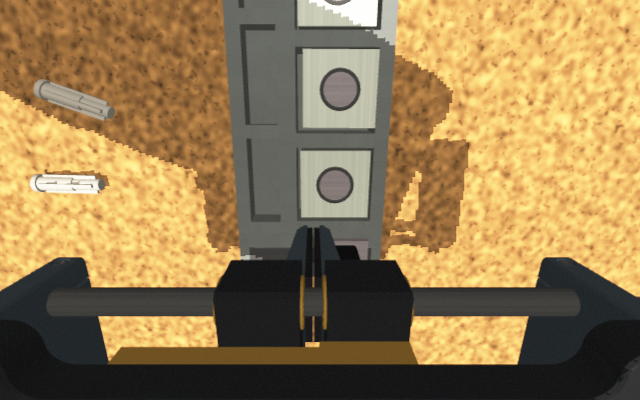

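Call:
play_rows --targets '[[[0,3,0,0,0,0,-1],[0,6,0,0,0,0,-1],[0,6,0,0,0,0,-1],[0,6,0,0,0,0,-1]]]'

```text
clock: 30.28
tcp_pos: [0.5845, -0.2336, 0.2302]
ee_rot: [-1.734, 1.56, 2.872]
ft_force: [-39.3, 0.0, 34.7]
finger_gap: 0.006
```

Call:
play_rows --targets '[[[0,3,0,0,0,0,-1],[0,4,0,0,0,0,-1],[0,4,0,0,0,0,-1]]]'

```text
clock: 30.53
tcp_pos: [0.5864, -0.2339, 0.2301]
ee_rot: [-1.727, 1.552, 2.878]
ft_force: [-65.0, 0.0, 58.2]
finger_gap: 0.002
```

Call:
play_rows --targets '[[[0,-12,0,0,0,0,-1],[0,-20,0,0,0,0,-1],[-40,-20,0,0,0,0,-1],[-80,-20,0,0,0,0,-1],[-120,-60,0,0,0,0,0.2],[-120,-60,40,0,0,0,0.2],[-120,-60,40,0,0,0,0.2]]]'

```text
clock: 31.12
tcp_pos: [0.5266, -0.2706, 0.3543]
ee_rot: [1.077, 1.564, -0.601]
ft_force: [0.3, -0.5, 0.7]
finger_gap: 0.19
```

Run:
```python
from h import *; from rig import env
s,C,im=snap(env,'w14'); print(s['clock'],s['tcp_pos'],s['ft_force'],s['finger_gap'])
bl,m=blobs(im,C,[0,0,0],[180,255,35],0.055,60,3000,(300,100,420,225))
for b in bl: print(*b)
bl,m=blobs(im,C,[0,0,120],[180,80,255],0.010,100,3000,(100,60,300,200))
for b in bl: print(*b)
```

```text
31.1167 [ 0.52664532 -0.27064023  0.35426873] [ 0.26131893 -0.46528097  0.69550704] 0.19016014249595142
[ 596.9 -239.2] [18.2 19.6] 1.462 [386. 158.] 414.0
[ 424.2 -181.2] [12.  43.2] 2.99 [198. 111.] 488.0
```

View pics/w14.png

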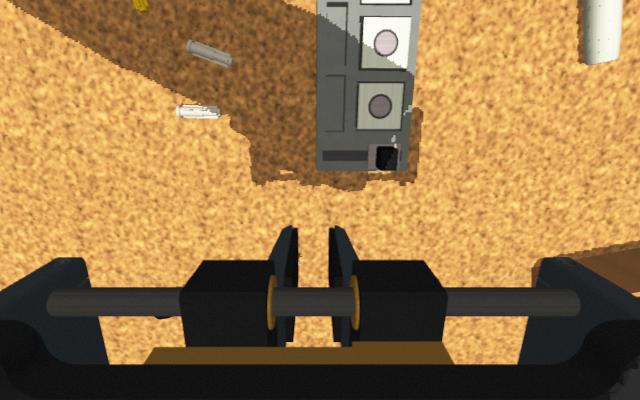

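Run:
```python
import cv2
im=cv2.imread('pics/w14.png')
cv2.imwrite('pics/w14c.png',cv2.resize(im[120:180,305:425],None,fx=6,fy=6,interpolation=cv2.INTER_CUBIC))
```

```text
(no output)
```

View pics/w14c.png

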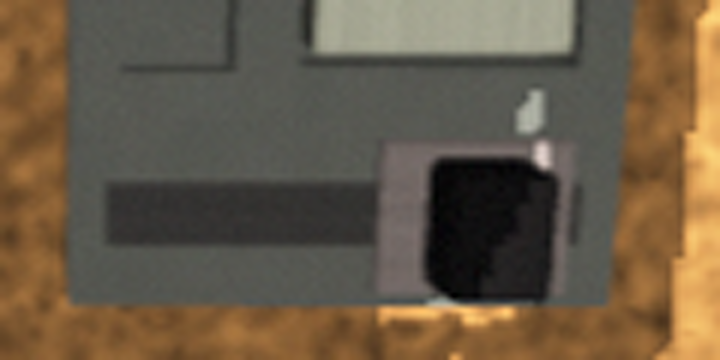

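Run:
```python
from h import *; from rig import env
s=env.read_state(); print(s['joint_pos'].round(2)); print(move(s,[.424,-.181,.30],1.42))
```

```text
[-0.51  0.28  1.98 -0.    0.88 -0.4 ]
[array([  52.1, -112.3,  -76.9]), array([-1.529,  0.004, -0.002]), array([ 1.613, -0.002, -0.005])]
```

Call:
play_rows --targets '[[[50,-112,-77,-1.529,0,0,0.6],[50,-112,-77,-1.529,0,0,0.6],[50,-112,-77,-1.529,0,0,0.6],[50,-112,-77,-1.529,0,0,0.6],[50,-112,-77,-1.529,0,0,0.6],[50,-112,-77,-1.529,0,0,0.6],[50,-112,-77,-1.529,0,0,0.6],[50,-112,-77,-1.529,0,0,0.6]]]'

```text
clock: 31.83
tcp_pos: [0.4246, -0.1785, 0.3001]
ee_rot: [2.396, 1.571, 1.725]
ft_force: [-0.1, 0.1, 0.3]
finger_gap: 0.795
```

Run:
```python
from h import *; from rig import env
s=env.read_state(); print(s['joint_pos'].round(2)); print(move(s,[.424,-.181,.30],1.42))
```

```text
[-0.45  0.17  2.25  0.    0.72 -1.35]
[array([ 0.1, -2.3,  1.1]), array([-0.521, -0.   , -0.   ]), array([ 2.621, -0.   ,  0.   ])]
```

Call:
play_rows --targets '[[[0,0,0,-0.49,0,0,0.6],[0,0,0,-0.49,0,0,0.6],[0,0,0,-0.49,0,0,0.6],[0,0,0,-0.49,0,0,0.6],[0,0,0,-0.49,0,0,0.6],[0,0,0,-0.49,0,0,0.6],[0,0,0,-0.49,0,0,0.6]]]'

```text
clock: 32.42
tcp_pos: [0.4244, -0.1788, 0.3003]
ee_rot: [2.368, 1.571, 2.176]
ft_force: [0.3, -0.3, 0.4]
finger_gap: 0.798
```

Run:
```python
from h import *; from rig import env
s,C,im=snap(env,'w15'); print(s['clock'],s['tcp_pos'],s['qd'].round(3),s['finger_gap'])
bl,m=blobs(im,C,[0,0,130],[180,80,255],0.011,150,3000,(200,100,420,290))
for b in bl: print(*b); print(move(s,[*b[0]/1000,.205],b[2]-np.pi/2))
```

```text
32.4167 [ 0.42443005 -0.17881415  0.30029577] [-0.001 -0.005  0.001 -0.001  0.004 -0.013] 0.7976416980616271
[ 444.1 -131.6] [12.1 43. ] 2.685 [368. 214.] 507.0
[array([95.3, 50.1, 10.3]), array([ 0.265, -0.   , -0.   ]), array([-2.877,  0.   , -0.   ])]
[ 422.6 -181.2] [11.6 43.1] 3.009 [309. 202.] 525.0
[array([95.3, -2.7, -1.3]), array([-0.059, -0.   , -0.   ]), array([ 3.083, -0.   ,  0.   ])]
```

View pics/w15.png

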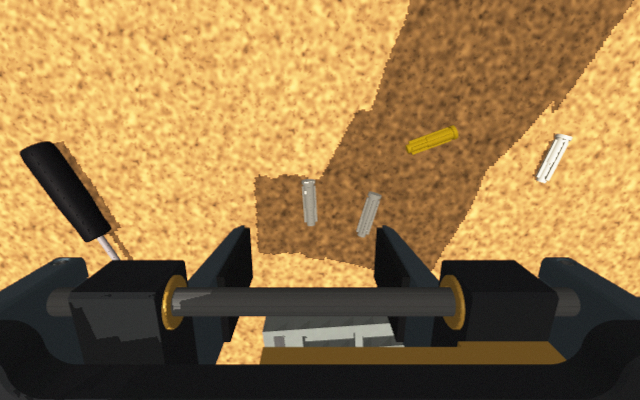

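Call:
play_rows --targets '[[[0,-2.7,-1.3,-0.059,0,0,0.3],[20,-2.7,-1.3,-0.059,0,0,0.3],[50,-2.7,-1.3,-0.059,0,0,0.3],[80,-2.7,-1.3,-0.059,0,0,0.3],[103,-2.7,-1.3,-0.059,0,0,0.3],[103,-2.7,-1.3,-0.059,0,0,0.3],[103,-2.7,-1.3,-0.059,0,0,0.3],[103,-2.7,-1.3,-0.059,0,0,0.3]]]' --grip_force 12

```text
clock: 33.13
tcp_pos: [0.4229, -0.1816, 0.1985]
ee_rot: [-0.327, 1.57, -0.457]
ft_force: [-0.4, -0.9, 1.6]
finger_gap: 0.651
```

Run:
```python
from h import *; from rig import env
s=env.read_state(); print(s['tcp_pos'],s['finger_gap']); print(move(s,[.4226,-.1812,.198],3.009-np.pi/2))
```

```text
[ 0.42287004 -0.18159139  0.19852041] 0.6511418817501957
[array([ 0.5,  0.4, -0.3]), array([0.003, 0.001, 0.   ]), array([-3.139e+00, -0.000e+00,  1.000e-03])]
```

Call:
play_rows --targets '[[[0,0,0,0,0,0,-1],[0,0,0,0,0,0,-1],[0,0,0,0,0,0,-1],[0,0,0,0,0,0,-1],[0,0,0,0,0,0,-1],[0,0,0,0,0,0,-1],[0,0,0,0,0,0,-1],[0,0,0,0,0,0,-1]]]'

```text
clock: 33.8
tcp_pos: [0.4225, -0.1814, 0.1976]
ee_rot: [1.273, 1.571, 1.145]
ft_force: [0.8, -0.4, 2.3]
finger_gap: 0.132
```

Call:
play_rows --targets '[[[0,0,0,0,0,0,-1],[0,0,0,0,0,0,-1],[0,0,0,0,0,0,-1]]]'

```text
clock: 34.05
tcp_pos: [0.4224, -0.1814, 0.1976]
ee_rot: [2.963, 1.571, 2.834]
ft_force: [-1.0, 0.2, 2.6]
finger_gap: 0.126
```

Run:
```python
from h import *; from rig import env
s=env.read_state(); print(s['tcp_pos'],s['finger_gap'],s['ft_force']); print(zoff(s,[.4226,-.1812,0])); print(move(s,[.55,-.27,.33],-.107))
```

```text
[ 0.42243095 -0.18143177  0.19755057] 0.1262647308581194 [-1.02061264  0.18120683  2.5524564 ]
[1.9755e+02 2.5000e-01 1.6000e-01]
[array([-132.5,  -71.4,  137.9]), array([ 1.549, -0.   ,  0.   ]), array([-1.593, -0.   , -0.   ])]
```

Call:
play_rows --targets '[[[-40,0,0,0,0,0,-1],[-80,0,0,0,0,0,-1],[-160,-31,147,1.549,0,0,-1],[-160,-31,147,1.549,0,0,-1],[-160,-31,147,1.549,0,0,-1],[-160,-31,147,1.549,0,0,-1],[-160,-31,147,1.549,0,0,-1],[-160,-31,147,1.549,0,0,-1]]]'

```text
clock: 34.72
tcp_pos: [0.5663, -0.2318, 0.359]
ee_rot: [0.461, 1.568, -0.424]
ft_force: [-0.7, 0.9, -0.7]
finger_gap: 0.13
```

Run:
```python
from h import *; from rig import env
s=env.read_state(); print(s['tcp_pos'],s['finger_gap']);print(move(s,[.57,-.20,.36],-.107))
```

```text
[ 0.5662749  -0.23175613  0.35899631] 0.12981862182999704
[array([ -1. ,  23. , -22.2]), array([ 0.793,  0.002, -0.002]), array([-2.349,  0.003,  0.003])]
```

Call:
play_rows --targets '[[[0,22,-22,0.79,0,0,-1],[0,22,-22,0.79,0,0,-1],[0,22,-22,0.79,0,0,-1],[0,22,-22,0.79,0,0,-1],[0,22,-22,0.79,0,0,-1],[0,22,-22,0.79,0,0,-1],[0,22,-22,0.79,0,0,-1],[0,22,-22,0.79,0,0,-1]]]'

```text
clock: 35.38
tcp_pos: [0.567, -0.2, 0.3573]
ee_rot: [-1.813, 1.57, 2.8]
ft_force: [0.1, -0.7, -0.6]
finger_gap: 0.131
```

Call:
play_rows --targets '[[[0,0,0,0,0,0,-1],[0,0,0,0,0,0,-1]]]'

```text
clock: 35.55
tcp_pos: [0.5671, -0.2001, 0.3574]
ee_rot: [-1.889, 1.571, 2.727]
ft_force: [-0.4, -0.3, -0.9]
finger_gap: 0.127
```

Run:
```python
from h import *; from rig import env
s,C,im=snap(env,'w16'); print(s['clock'],s['tcp_pos'],s['qd'].round(3),s['finger_gap'],C)
np.savez('C16.npz',f=C[0],cx=C[1],cy=C[2],T=C[3])
cv2.imwrite('pics/w16c.png',cv2.resize(im[0:210,230:400,::-1],None,fx=2.85,fy=2.85,interpolation=cv2.INTER_CUBIC))
```

```text
35.55 [ 0.56711301 -0.20007771  0.35743907] [ 0.001 -0.002  0.    -0.001  0.001  0.007] 0.1272335265040358 (np.float64(316.1152713724473), 312.9128568239386, 202.70653607657218, array([[ 9.95381794e-01, -9.16396728e-02, -2.85876609e-02,
         5.75048465e-01],
       [-9.59933518e-02, -9.52062528e-01, -2.90451750e-01,
        -1.16722500e-01],
       [-6.00337418e-04,  2.91854609e-01, -9.56462507e-01,
         3.37549181e-01],
       [ 0.00000000e+00,  0.00000000e+00,  0.00000000e+00,
         1.00000000e+00]]))
```

View pics/w16.png

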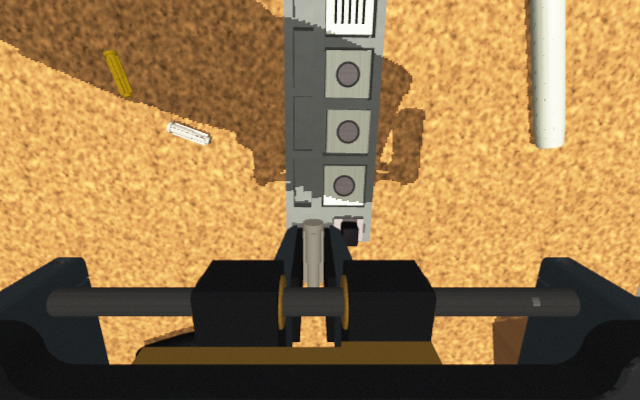

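View pics/w16c.png

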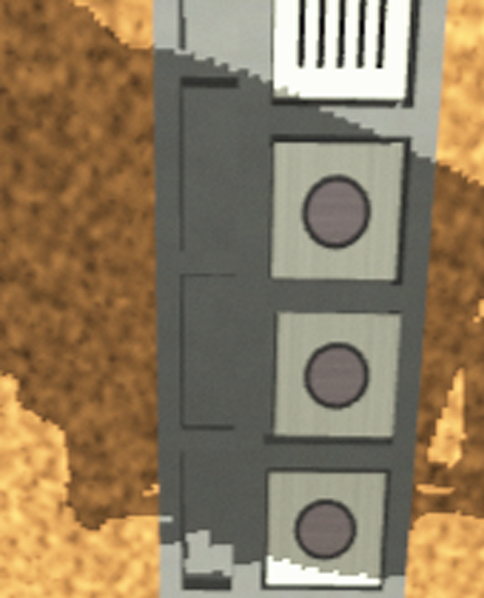

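Run:
```python
from h import *
d=np.load('C16.npz');C=(d['f'],d['cx'],d['cy'],d['T'])
for n,q in dict(p2=[(180,78),(239,78),(236,250),(181,250)],p1=[(181,274),(236,274),(235,430),(182,430)],p0=[(181,451),(235,451),(233,588),(184,588)]).items():
    P=np.array([ray(C,(230+(x+.5)/2.85-.5,(y+.5)/2.85-.5),.03)[:2]*1000 for x,y in q]); print(n,P.round(1).tolist(),P.mean(0).round(1),np.linalg.norm(P[1]-P[0]),np.linalg.norm(P[2]-P[1]))
```

```text
p2 [[563.8, -49.4], [581.7, -51.2], [576.1, -100.2], [558.5, -98.5]] [570.  -74.9] 18.005238763871606 49.38959951772601
p1 [[557.6, -105.8], [575.4, -107.5], [570.2, -157.5], [552.2, -155.8]] [ 563.9 -131.6] 17.79461711127557 50.23972180594137
p0 [[551.1, -162.8], [569.5, -164.6], [564.0, -213.5], [546.5, -211.8]] [ 557.8 -188.2] 18.47510010297997 49.165490946533225
```

Run:
```python
from h import *; from rig import env
s=env.read_state(); print(move(s,[.5639,-.1315,.245],-.107))
```

```text
[array([112.5,  -9.8, -67.9]), array([ 0.011, -0.   ,  0.   ]), array([-3.131, -0.   , -0.   ])]
```

Call:
play_rows --targets '[[[0,-9.8,-68,0.01,0,0,-1],[0,-9.8,-68,0.01,0,0,-1],[35,-9.8,-68,0.01,0,0,-1],[70,-9.8,-68,0.01,0,0,-1],[105,-9.8,-68,0.01,0,0,-1],[112,-9.8,-68,0.01,0,0,-1],[112,-9.8,-68,0.01,0,0,-1],[112,-9.8,-68,0.01,0,0,-1]]]'

```text
clock: 36.27
tcp_pos: [0.5645, -0.1317, 0.2465]
ee_rot: [1.489, 1.571, -0.19]
ft_force: [-0.9, -0.0, 0.7]
finger_gap: 0.128
```

Run:
```python
from h import *; from rig import env
s=env.read_state(); print(s['tcp_pos']);print(move(s,[.5639,-.1315,.2235],-.107))
```

```text
[ 0.56452533 -0.13166017  0.24647281]
[array([23. , -0.6, -0.1]), array([-0.001,  0.   , -0.   ]), array([ 3.141, -0.   , -0.   ])]
```

Call:
play_rows --targets '[[[8,-0.6,0,0,0,0,-1],[16,-0.6,0,0,0,0,-1],[22.5,-0.6,0,0,0,0,-1],[22.5,-0.6,0,0,0,0,-1],[22.5,-0.6,0,0,0,0,-1]]]'

```text
clock: 36.68
tcp_pos: [0.5634, -0.1314, 0.2229]
ee_rot: [-1.739, 1.57, 2.865]
ft_force: [-0.1, 0.6, 0.1]
finger_gap: 0.127
```

Call:
play_rows --targets '[[[0,0,0,0,0,0,-0.4],[0,0,0,0,0,0,-0.4],[0,0,0,0,0,0,-0.4],[0,0,0,0,0,0,-0.4],[-30,0,0,0,0,0,-0.4],[-70,0,20,0,0,0,-0.4],[-100,0,60,0,0,0,0],[-100,0,60,0,0,0,0]]]'

```text
clock: 37.35
tcp_pos: [0.5579, -0.1937, 0.3276]
ee_rot: [1.248, 1.565, -0.431]
ft_force: [0.6, -0.2, 0.4]
finger_gap: 0.417
```

Run:
```python
from h import *; from rig import env
s,C,im=snap(env,'w17'); print(s['clock'],s['tcp_pos'],s['finger_gap'])
bl,m=blobs(im,C,[0,0,130],[180,80,255],0.011,150,3000,(60,60,250,260))
for b in bl: print(*b)
print(move(s,[.444,-.1316,.3],2.685-np.pi/2))
```

```text
37.35 [ 0.5578832  -0.19370557  0.32764316] 0.4165266050504345
[ 446.5 -130.2] [12.5 43.8] 2.688 [184. 142.] 560.0
[array([  26.8, -120.1,  -49.5]), array([-1.222,  0.005, -0.004]), array([ 1.919, -0.004, -0.006])]
```

View pics/w17.png

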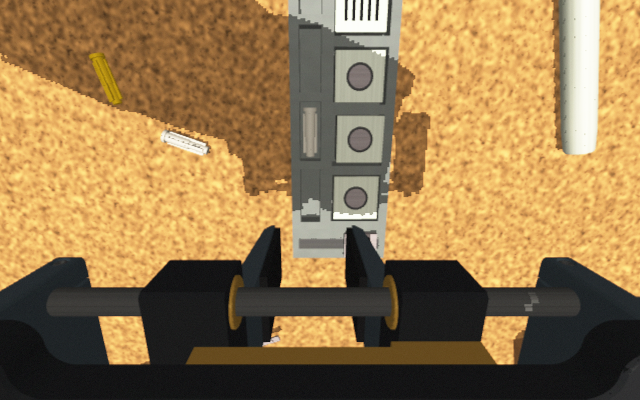

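Anchor 1 lies in pocket 1 (310,132). Next is the anchor at (184,142).

Call:
play_rows --targets '[[[26,-118,-49,-1.222,0,0,0],[26,-118,-49,-1.222,0,0,0],[26,-118,-49,-1.222,0,0,0],[26,-118,-49,-1.222,0,0,0],[26,-118,-49,-1.222,0,0,0],[26,-118,-49,-1.222,0,0,0],[26,-118,-49,-1.222,0,0,0],[26,-118,-49,-1.222,0,0,0]]]'

```text
clock: 38.07
tcp_pos: [0.4445, -0.129, 0.2961]
ee_rot: [-2.867, 1.569, 2.744]
ft_force: [0.4, -0.0, 0.2]
finger_gap: 0.498
```

Run:
```python
from h import *; from rig import env
s=env.read_state(); print(s['tcp_pos']);print(move(s,[.4455,-.1305,.3],2.687-np.pi/2))
```

```text
[ 0.44452015 -0.12897048  0.29613481]
[array([-3.9, -0.6,  1.7]), array([-0.218, -0.001,  0.   ]), array([2.924e+00, 0.000e+00, 2.000e-03])]
```

Call:
play_rows --targets '[[[-4,0,0,-0.2,0,0,0],[-4,0,0,-0.2,0,0,0],[-4,0,0,-0.2,0,0,0],[-4,0,0,-0.2,0,0,0],[-4,0,0,-0.2,0,0,0]]]'

```text
clock: 38.48
tcp_pos: [0.4447, -0.1293, 0.3005]
ee_rot: [-3.044, 1.57, 2.758]
ft_force: [0.1, -0.1, 0.8]
finger_gap: 0.505
```

Run:
```python
from h import *; from rig import env
s,C,im=snap(env,'w18'); print(s['clock'],s['tcp_pos'],s['finger_gap'],s['qd'].round(3))
bl,m=blobs(im,C,[0,0,130],[180,80,255],0.011,150,3000,(200,100,420,290))
for b in bl: print(*b); print(move(s,[*b[0]/1000,.1975],b[2]-np.pi/2))
```

```text
38.4833 [ 0.44474937 -0.12929871  0.30052046] 0.5050870637277182 [-0.003 -0.002 -0.004  0.001  0.001 -0.01 ]
[ 444.5 -130.5] [11.7 43.1] 2.695 [311. 203.] 499.0
[array([103. ,  -1.2,   0.4]), array([-0.035, -0.001,  0.   ]), array([3.107e+00, 0.000e+00, 1.000e-03])]
```

View pics/w18.png

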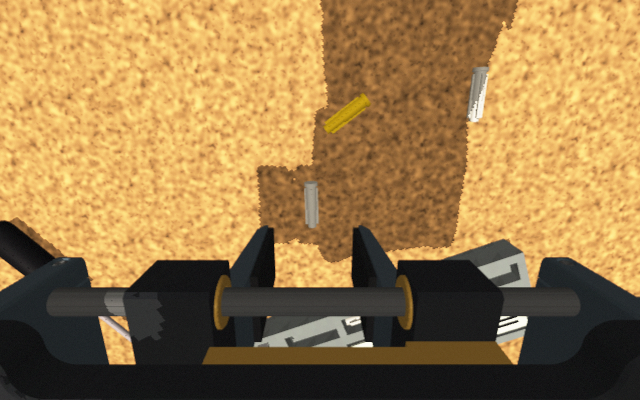

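Call:
play_rows --targets '[[[0,-1.2,0.4,-0.035,0,0,0],[20,-1.2,0.4,-0.035,0,0,0],[50,-1.2,0.4,-0.035,0,0,0],[80,-1.2,0.4,-0.035,0,0,0],[103,-1.2,0.4,-0.035,0,0,0],[103,-1.2,0.4,-0.035,0,0,0],[103,-1.2,0.4,-0.035,0,0,0],[103,-1.2,0.4,-0.035,0,0,-1]]]'

```text
clock: 39.2
tcp_pos: [0.4452, -0.1309, 0.199]
ee_rot: [0.078, 1.57, -0.366]
ft_force: [0.5, -0.5, 0.2]
finger_gap: 0.456
```

Call:
play_rows --targets '[[[0,0,0,0,0,0,-1],[0,0,0,0,0,0,-1],[0,0,0,0,0,0,-1],[0,0,0,0,0,0,-1],[0,0,0,0,0,0,-1],[0,0,0,0,0,0,-1],[0,0,0,0,0,0,-1],[0,0,0,0,0,0,-1]]]'

```text
clock: 39.87
tcp_pos: [0.445, -0.1309, 0.1986]
ee_rot: [0.111, 1.57, -0.333]
ft_force: [-1.6, 1.0, 9.5]
finger_gap: 0.131
```

Run:
```python
from h import *; from rig import env
s=env.read_state(); print(s['tcp_pos'],s['finger_gap'],s['ft_force']); print(zoff(s,[.4445,-.1305,0])); print(move(s,[.57,-.0749,.28],-.107))
```

```text
[ 0.44500985 -0.13091081  0.19855534] 0.13088753374312687 [-1.57189344  0.99758975  9.54503117]
[ 1.9855e+02  1.4000e-01 -7.5000e-01]
[array([-81.4, 104.3,  88.9]), array([ 1.234,  0.   , -0.   ]), array([-1.908e+00,  0.000e+00,  1.000e-03])]
```

Call:
play_rows --targets '[[[-40,0,0,0,0,0,-1],[-80,0,0,0,0,0,-1],[-80,104,89,1.234,0,0,-1],[-80,104,89,1.234,0,0,-1],[-80,104,89,1.234,0,0,-1],[-80,104,89,1.234,0,0,-1],[-80,104,89,1.234,0,0,-1],[-80,104,89,1.234,0,0,-1]]]'

```text
clock: 40.53
tcp_pos: [0.5705, -0.0745, 0.278]
ee_rot: [1.048, 1.571, -0.151]
ft_force: [-1.0, 0.4, -0.6]
finger_gap: 0.126
```

Run:
```python
from h import *; from rig import env
s=env.read_state(); print(s['tcp_pos'],s['finger_gap']);print(move(s,[.5699,-.0756,.28],-.107))
```

```text
[ 0.57051974 -0.0744701   0.27798844] 0.12633077735724552
[array([-2. , -1. ,  0.8]), array([ 0.479,  0.   , -0.   ]), array([-2.663,  0.   ,  0.   ])]
```

Call:
play_rows --targets '[[[0,0,0,0.462,0,0,-1],[0,0,0,0.462,0,0,-1],[0,0,0,0.462,0,0,-1],[0,0,0,0.462,0,0,-1],[0,0,0,0.462,0,0,-1],[30,0,0,0.462,0,0,-1],[30,0,0,0.462,0,0,-1],[30,0,0,0.462,0,0,-1]]]'

```text
clock: 41.2
tcp_pos: [0.5692, -0.075, 0.2472]
ee_rot: [-1.658, 1.568, 2.972]
ft_force: [0.2, -0.5, 0.5]
finger_gap: 0.128
```

Run:
```python
from h import *; from rig import env
s=env.read_state(); print(s['tcp_pos'],s['finger_gap']);print(move(s,[.5699,-.0756,.224],-.107))
```

```text
[ 0.56920535 -0.07504294  0.24724749] 0.12751924135937232
[array([23.2,  0.8,  0.5]), array([ 0.024, -0.   ,  0.003]), array([-3.117, -0.005, -0.   ])]
```

Call:
play_rows --targets '[[[6,0.8,0.5,0.024,0,0,-1],[14,0.8,0.5,0.024,0,0,-1],[22,0.8,0.5,0.024,0,0,-1],[23,0.8,0.5,0.024,0,0,-1],[23,0.8,0.5,0.024,0,0,-1]]]'

```text
clock: 41.62
tcp_pos: [0.5704, -0.0757, 0.2245]
ee_rot: [-1.601, 1.57, 3.003]
ft_force: [0.1, -0.2, 0.4]
finger_gap: 0.131
```

Call:
play_rows --targets '[[[0,0,0,0,0,0,-0.4],[0,0,0,0,0,0,-0.4],[0,0,0,0,0,0,-0.4],[0,0,0,0,0,0,-0.4],[-30,0,0,0,0,0,-0.4],[-70,0,20,0,0,0,-0.4],[-100,0,60,0,0,0,0],[-100,0,60,0,0,0,0]]]'

```text
clock: 42.28
tcp_pos: [0.5649, -0.1379, 0.3296]
ee_rot: [1.336, 1.565, -0.344]
ft_force: [0.5, -0.3, 0.7]
finger_gap: 0.418
```

Run:
```python
from h import *; from rig import env
s,C,im=snap(env,'w19'); print(s['clock'],s['tcp_pos'],s['finger_gap'])
np.savez('C19.npz',f=C[0],cx=C[1],cy=C[2],T=C[3])
bl,m=blobs(im,C,[0,0,130],[180,80,255],0.011,150,3000,(0,0,270,260))
for b in bl: print(*b)
print(move(s,[.426,.035,.3],2.65-np.pi/2))
```

```text
42.2833 [ 0.56485404 -0.13787005  0.32956201] 0.4175991568060445
[425.3  33.3] [11.8 43.6] 2.666 [121.  16.] 711.0
[array([  28.4, -157. , -156.7]), array([-1.188,  0.005, -0.004]), array([ 1.953, -0.005, -0.005])]
```

View pics/w19.png

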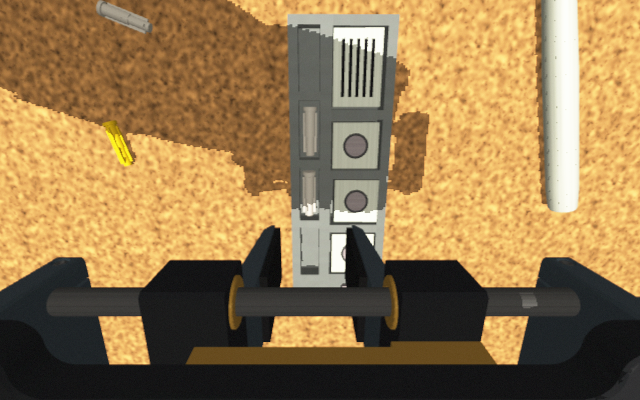

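Two anchors are placed (rows 130 and 195). The third is at (121,16).

Call:
play_rows --targets '[[[28,-157,-157,-1.18,0,0,0],[28,-157,-157,-1.18,0,0,0],[28,-157,-157,-1.18,0,0,0],[28,-157,-157,-1.18,0,0,0],[28,-157,-157,-1.18,0,0,0],[28,-157,-157,-1.18,0,0,0],[28,-157,-157,-1.18,0,0,0],[28,-157,-157,-1.18,0,0,0]]]'

```text
clock: 43.0
tcp_pos: [0.4237, 0.0391, 0.2961]
ee_rot: [-2.484, 1.569, 3.127]
ft_force: [-0.1, -0.6, 0.3]
finger_gap: 0.499
```

Run:
```python
from h import *; from rig import env
s=env.read_state(); print(s['tcp_pos']);print(move(s,[.4255,.034,.3],2.666-np.pi/2))
```

```text
[0.42373812 0.0390896  0.29611677]
[array([-3.9, -2.9,  4.5]), array([-0.196, -0.001,  0.001]), array([2.945e+00, 1.000e-03, 2.000e-03])]
```

Call:
play_rows --targets '[[[-4,-1,3,-0.18,0,0,0],[-4,-1,3,-0.18,0,0,0],[-4,-1,3,-0.18,0,0,0],[-4,-1,3,-0.18,0,0,0],[-4,-1,3,-0.18,0,0,0]]]'

```text
clock: 43.42
tcp_pos: [0.4265, 0.0353, 0.3006]
ee_rot: [-2.665, 1.57, 3.117]
ft_force: [0.0, 0.1, 0.3]
finger_gap: 0.503
```

Run:
```python
from h import *; from rig import env
s,C,im=snap(env,'w20'); print(s['clock'],s['tcp_pos'],s['finger_gap'],s['qd'].round(3))
bl,m=blobs(im,C,[0,0,130],[180,80,255],0.011,150,3000,(200,100,420,290))
for b in bl: print(*b); print(move(s,[*b[0]/1000,.1975],b[2]-np.pi/2))
```

```text
43.4167 [0.42645477 0.03533788 0.30056074] 0.5026667120149619 [-0.001 -0.003 -0.002 -0.003  0.002 -0.01 ]
[424.7  33.4] [11.5 41.1] 2.642 [310. 202.] 506.0
[array([103.1,  -2.5,  -0.5]), array([-0.003, -0.001,  0.   ]), array([3.139e+00, 1.000e-03, 1.000e-03])]
```

View pics/w20.png

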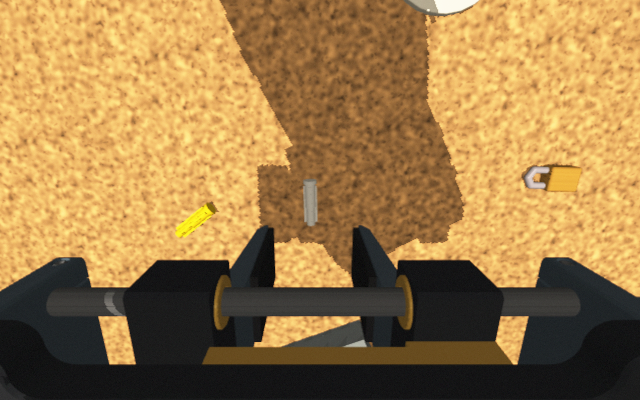

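Call:
play_rows --targets '[[[0,-2.5,-0.5,0,0,0,0],[20,-2.5,-0.5,0,0,0,0],[50,-2.5,-0.5,0,0,0,0],[80,-2.5,-0.5,0,0,0,0],[103,-2.5,-0.5,0,0,0,0],[103,-2.5,-0.5,0,0,0,0],[103,-2.5,-0.5,0,0,0,0],[103,-2.5,-0.5,0,0,0,-1]]]'

```text
clock: 44.13
tcp_pos: [0.4255, 0.0332, 0.199]
ee_rot: [0.527, 1.57, 0.027]
ft_force: [0.5, -0.7, 0.1]
finger_gap: 0.457
```

Call:
play_rows --targets '[[[0,0,0,0,0,0,-1],[0,0,0,0,0,0,-1],[0,0,0,0,0,0,-1],[0,0,0,0,0,0,-1],[0,0,0,0,0,0,-1],[0,0,0,0,0,0,-1],[0,0,0,0,0,0,-1],[0,0,0,0,0,0,-1]]]'

```text
clock: 44.8
tcp_pos: [0.4254, 0.0332, 0.1985]
ee_rot: [0.553, 1.57, 0.053]
ft_force: [-2.0, -0.3, 12.2]
finger_gap: 0.129
```

Run:
```python
from h import *; from rig import env
s=env.read_state(); print(s['tcp_pos'],s['finger_gap'],s['ft_force']); print(zoff(s,[.4247,.0334,0])); print(move(s,[.576,-.018,.28],-.107))
```

```text
[0.42536674 0.03319599 0.19851676] 0.12878530178607284 [-1.98610388 -0.34520638 12.19330639]
[198.52  -0.2   -0.78]
[array([-81.4,  27.3, 156.8]), array([ 1.178e+00,  0.000e+00, -1.000e-03]), array([-1.964e+00,  1.000e-03,  0.000e+00])]
```

Call:
play_rows --targets '[[[-40,0,0,0,0,0,-1],[-80,0,0,0,0,0,-1],[-80,27,157,1.178,0,0,-1],[-80,27,157,1.178,0,0,-1],[-80,27,157,1.178,0,0,-1],[-80,27,157,1.178,0,0,-1],[-80,27,157,1.178,0,0,-1],[-80,27,157,1.178,0,0,-1]]]'

```text
clock: 45.47
tcp_pos: [0.5773, -0.019, 0.2781]
ee_rot: [1.157, 1.57, -0.1]
ft_force: [-0.5, 0.6, -0.4]
finger_gap: 0.128
```

Run:
```python
from h import *; from rig import env
s=env.read_state(); print(s['tcp_pos'],s['finger_gap']);print(move(s,[.5759,-.0188,.28],-.107))
d=np.load('C19.npz');C=(d['f'],d['cx'],d['cy'],d['T']); print(proj(C,[.576,-.018,.03]),proj(C,[.570,-.0749,.03]))
im=cv2.imread('pics/w19.png');cv2.imwrite('pics/w19c.png',cv2.resize(im[0:120,280:410],None,fx=5,fy=5,interpolation=cv2.INTER_CUBIC))
```

```text
[ 0.57727331 -0.01904293  0.27806202] 0.1283498177532481
[array([-1.9, -1.2, -0.7]), array([ 0.421,  0.   , -0.001]), array([-2.721e+00,  1.000e-03,  0.000e+00])]
[308.52885946  58.46665486] [309.07477695 130.58875965]
```

View pics/w19c.png

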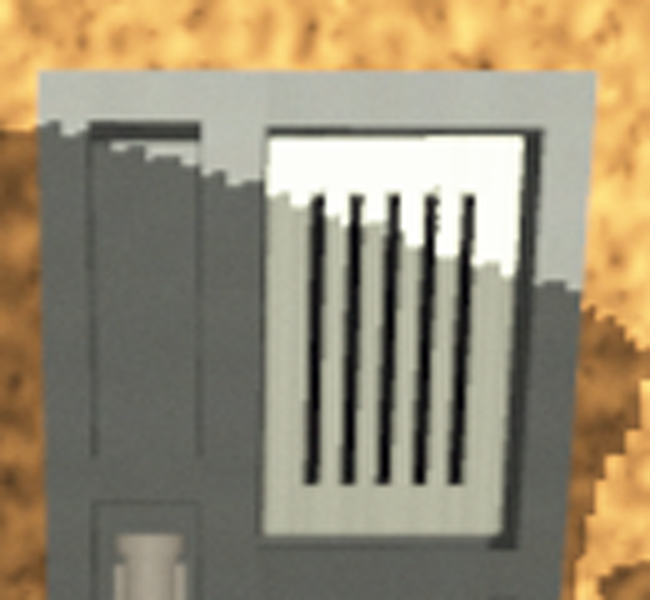

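Pocket 3 is centred at about (309,58), as predicted. Rotate and lower.

Call:
play_rows --targets '[[[0,-1,0,0.42,0,0,-1],[0,-1,0,0.42,0,0,-1],[0,-1,0,0.42,0,0,-1],[0,-1,0,0.42,0,0,-1],[0,-1,0,0.42,0,0,-1],[30,-1,0,0.42,0,0,-1],[30,-1,0,0.42,0,0,-1],[30,-1,0,0.42,0,0,-1]]]'

```text
clock: 46.13
tcp_pos: [0.5743, -0.0186, 0.2472]
ee_rot: [-1.546, 1.568, 3.069]
ft_force: [0.1, -0.6, 0.1]
finger_gap: 0.129
```

Run:
```python
from h import *; from rig import env
s=env.read_state(); print(s['tcp_pos'],s['finger_gap']);print(move(s,[.5759,-.0188,.224],-.107))
```

```text
[ 0.57428019 -0.01861264  0.24721288] 0.1293678812752746
[array([23.2,  1.7,  0. ]), array([0.01 , 0.   , 0.003]), array([-3.132, -0.005,  0.   ])]
```

Call:
play_rows --targets '[[[6,1.3,0,0.01,0,0,-1],[14,1.3,0,0.01,0,0,-1],[22,1.3,0,0.01,0,0,-1],[23,1.3,0,0.01,0,0,-1],[23,1.3,0,0.01,0,0,-1]]]'

```text
clock: 46.55
tcp_pos: [0.576, -0.0188, 0.2245]
ee_rot: [-1.542, 1.57, 3.061]
ft_force: [0.9, -0.0, 0.4]
finger_gap: 0.13
```

Call:
play_rows --targets '[[[0,0,0,0,0,0,-0.4],[0,0,0,0,0,0,-0.4],[0,0,0,0,0,0,-0.4],[0,0,0,0,0,0,-0.4],[-30,0,0,0,0,0,-0.4],[-70,0,0,0,0,0,-0.4],[-110,0,40,0,0,0,0],[-150,0,80,0,0,0,0]]]'

```text
clock: 47.22
tcp_pos: [0.5697, -0.0772, 0.356]
ee_rot: [1.523, 1.57, -0.155]
ft_force: [0.9, -0.4, 0.2]
finger_gap: 0.415
```

Call:
play_rows --targets '[[[0,0,40,0,0,0,0],[0,0,80,0,0,0,0],[0,0,100,0,0,0,0],[0,0,100,0,0,0,0],[0,0,100,0,0,0,0]]]'

```text
clock: 47.63
tcp_pos: [0.5586, -0.1777, 0.3541]
ee_rot: [1.477, 1.571, -0.205]
ft_force: [0.1, 0.1, -0.5]
finger_gap: 0.501
```

Run:
```python
from h import *; from rig import env
s,C,im=snap(env,'w21'); print(s['clock'],s['tcp_pos'],s['finger_gap'],s['ft_force'])
snap(env,'top21','top');snap(env,'side21','side')
```

```text
47.6333 [ 0.55863661 -0.17768824  0.35412052] 0.5006984918654599 [ 0.12448142  0.09110797 -0.49335202]
```

View pics/w21.png

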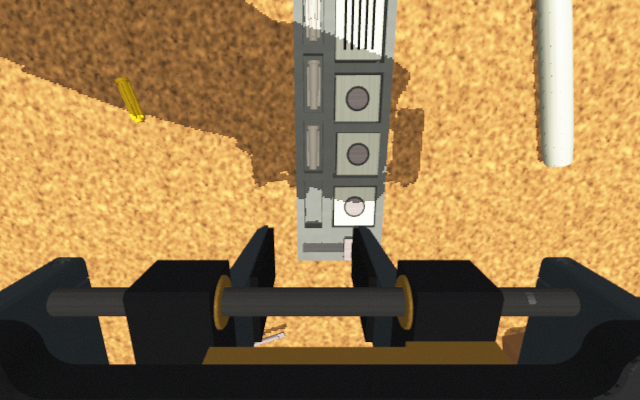

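View pics/top21.png

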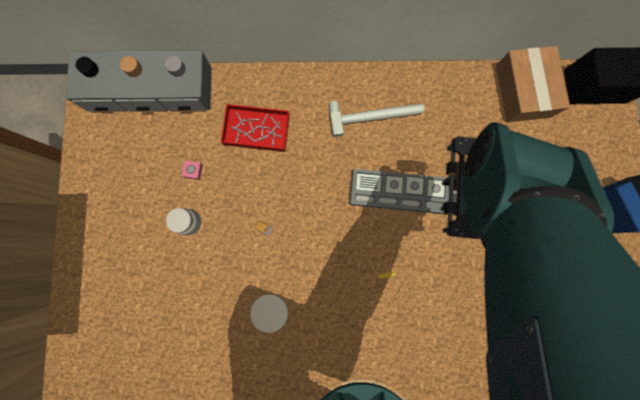

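View pics/side21.png

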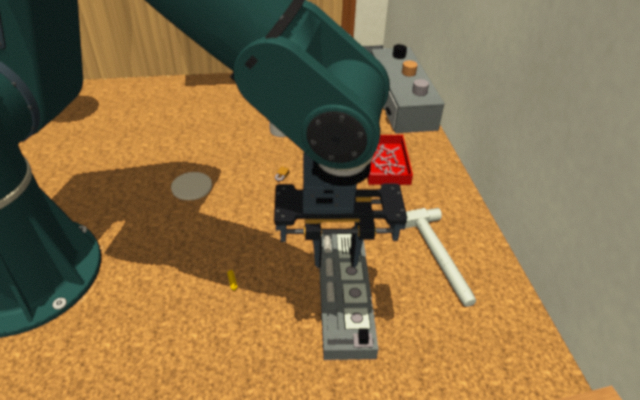

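Three anchors are in pockets 1–3 and none is loose on the bench. The object at (270,340) is the screwdriver tip. One last close check of the slide and modules.

Call:
play_rows --targets '[[[0,20,40,0,0,0,0],[0,30,80,0,0,0,0],[0,30,100,0,0,0,0],[0,30,100,0,0,0,0],[0,30,100,0,0,0,0]]]'

```text
clock: 48.2
tcp_pos: [0.578, -0.2793, 0.3536]
ee_rot: [-2.078, 1.57, 2.525]
ft_force: [-0.4, 0.5, -0.7]
finger_gap: 0.5
```

Run:
```python
from h import *; from rig import env
s,C,im=snap(env,'w22'); print(s['clock'],s['tcp_pos'],s['finger_gap'])
cv2.imwrite('pics/w22c.png',cv2.resize(im[0:200,240:400,::-1],None,fx=3,fy=3,interpolation=cv2.INTER_CUBIC))
np.savez('C22.npz',f=C[0],cx=C[1],cy=C[2],T=C[3])
```

```text
48.2 [ 0.57795489 -0.27934064  0.35359408] 0.49981726525845116
```

View pics/w22c.png

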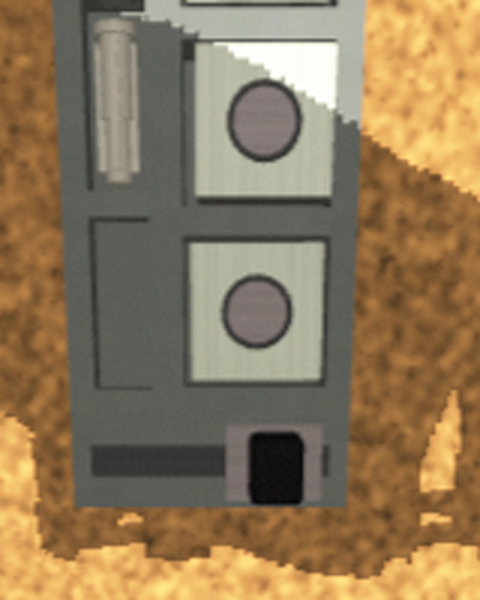

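Run:
```python
from rig import env
print(env.job_done()); print(env.read_state()['clock'])
```

```text
the job is handed in; nothing more can be done
None
the job is handed in; nothing more can be done
```

The frame is assembled and handed in at about 48 s of the 210 s limit, but the hand-in gave no verdict.

- **Modules:** The speaker is in the long recess and the three buttons are in recesses c, b and a. Each was pressed until the fingertips were level with the frame's top face, with 26–33 N pushing back. The pictures agree that they are flush.
- **Locking slide:** I pushed it only after all four modules were down, until it met a firm stop. The force peaked at about 65 N, higher than I meant but under the 120 N limit. It moved about 32–35 mm, not 40, so it seems to have started 6–8 mm along. It now sits about 20 mm from the frame's centre line, which matches the locked end.
- **Anchors:** The three white anchors lie in pockets 1, 2 and 3. I saw no fourth in any view, so pocket 0 is empty.
- **Left alone:** The yellow and pink look-alikes, padlock, jar, coaster, hammer and nail tray look unmoved in the last pictures. I did not measure them.

At the end the arm was raised clear of everything. None of the checks failed.

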